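# Fit the drive spindles in the gear unit and lock them

## Task

Pull the two orange transit plugs out of the gear unit and leave them in the grey parts tray, and thread every steel spindle from the wooden rack through a gear hub of its own, turned so that its flat sides match the slot, until its shoulder sits flush on the hub. When all of that is done, press the sprung lock pedal down to its stop, hold it there for a second and let it come back up. Leave the mug, oil bottle and screwdriver where they are.

Things in the scene. Friction and masses are not known exactly. Their poses are not given: they have to be found in the camera images.
- spindle1_grip (a point): centre of the black bar grip (36 mm along x, 14 along y, 44 tall) of steel spindle 1, 150 g, may be absent. 22 mm above the top of the round shoulder (36 mm wide, 8 thick), 75 mm above the foot; z up. The flat-sided shank below the shoulder is 20 mm along x, 12 along y, 45 long, its last 4 mm narrowed to 16 x 8; half-turn symmetric. It starts upright in the rack, turned any way.
- spindle1_shoulder (a point): point on the axis of spindle 1 at the underside of its shoulder, 30 mm below the grip centre; same axes. At the start it lies level with the rack's top.
- spindle2_grip (a point): centre of the black bar grip (36 mm along x, 14 along y, 44 tall) of steel spindle 2, 150 g, may be absent. 22 mm above the top of the round shoulder (36 mm wide, 8 thick), 75 mm above the foot; z up. The flat-sided shank below the shoulder is 20 mm along x, 12 along y, 45 long, its last 4 mm narrowed to 16 x 8; half-turn symmetric. It starts upright in the rack, turned any way.
- spindle2_shoulder (a point): point on the axis of spindle 2 at the underside of its shoulder, 30 mm below the grip centre; same axes. At the start it lies level with the rack's top.
- spindle3_grip (a point): centre of the black bar grip (36 mm along x, 14 along y, 44 tall) of steel spindle 3, 150 g, may be absent. 22 mm above the top of the round shoulder (36 mm wide, 8 thick), 75 mm above the foot; z up. The flat-sided shank below the shoulder is 20 mm along x, 12 along y, 45 long, its last 4 mm narrowed to 16 x 8; half-turn symmetric. It starts upright in the rack, turned any way.
- spindle3_shoulder (a point): point on the axis of spindle 3 at the underside of its shoulder, 30 mm below the grip centre; same axes. At the start it lies level with the rack's top.
- spindle4_grip (a point): centre of the black bar grip (36 mm along x, 14 along y, 44 tall) of steel spindle 4, 150 g, may be absent. 22 mm above the top of the round shoulder (36 mm wide, 8 thick), 75 mm above the foot; z up. The flat-sided shank below the shoulder is 20 mm along x, 12 along y, 45 long, its last 4 mm narrowed to 16 x 8; half-turn symmetric. It starts upright in the rack, turned any way.
- spindle4_shoulder (a point): point on the axis of spindle 4 at the underside of its shoulder, 30 mm below the grip centre; same axes. At the start it lies level with the rack's top.
- hub1_mouth (a point): centre of the bore's mouth on the top of gear hub 1, 62 mm above the bench; z up. Through slot 22 mm along x, 14 along y, with a 2 mm chamfer, in an aluminium block 46 mm square, 32 thick, with 18 mm free below it. Brass gear round it, 84 mm across, its top 18 mm below the mouth. Hubs stand about 85 mm apart, fixed on a blue base plate.
- hub2_mouth (a point): centre of the bore's mouth on the top of gear hub 2, 62 mm above the bench; z up. Through slot 22 mm along x, 14 along y, with a 2 mm chamfer, in an aluminium block 46 mm square, 32 thick, with 18 mm free below it. Brass gear round it, 84 mm across, its top 18 mm below the mouth. Hubs stand about 85 mm apart, fixed on a blue base plate.
- hub3_mouth (a point): centre of the bore's mouth on the top of gear hub 3, 62 mm above the bench; z up. Through slot 22 mm along x, 14 along y, with a 2 mm chamfer, in an aluminium block 46 mm square, 32 thick, with 18 mm free below it. Brass gear round it, 84 mm across, its top 18 mm below the mouth. Hubs stand about 85 mm apart, fixed on a blue base plate.
- hub4_mouth (a point): centre of the bore's mouth on the top of gear hub 4, 62 mm above the bench; z up. Through slot 22 mm along x, 14 along y, with a 2 mm chamfer, in an aluminium block 46 mm square, 32 thick, with 18 mm free below it. Brass gear round it, 84 mm across, its top 18 mm below the mouth. Hubs stand about 85 mm apart, fixed on a blue base plate.
- plug1_grip (a point): centre of the bar grip (36 mm along x, 14 along y, 38 tall) of loose orange plastic transit plug 1, 40 g, which starts fully seated in a hub, z up. 49 mm above its foot, 25 mm above the underside of its round shoulder (36 mm wide, 6 thick), which rests on the hub. Flat-sided shank 20 mm (x) by 12 (y), 24 long. Its length along z is 68 mm.
- plug2_grip (a point): centre of the bar grip (36 mm along x, 14 along y, 38 tall) of loose orange plastic transit plug 2, 40 g, which starts fully seated in a hub, z up. 49 mm above its foot, 25 mm above the underside of its round shoulder (36 mm wide, 6 thick), which rests on the hub. Flat-sided shank 20 mm (x) by 12 (y), 24 long. Its length along z is 68 mm.
- tray: loose grey plastic parts tray, open on top, empty, 150 x 150 mm outside, 35 mm tall, walls and floor 5 mm thick, 500 g. Origin at the centre of its underside, z up.
- rack: fixed wooden rack block, 250 mm along its x, 62 mm along its y, 50 mm tall, with four round holes 28 mm wide at x = -96, -32, 32 and 96 mm, in which the spindles stand. Origin at the centre of its underside.
- pedal_pad (a point): top of the black rubber pad of the sprung pedal, mid-width (70 mm), 100 mm from the hinge. The pedal is a steel plate 125 mm long between the robot and the blue plate, hinged along its y at its far (+x) end, 30 mm above the bench; the free end stands up. This point is 67 mm above the bench at rest and 38 mm at the stop. Frame: at rest x runs to the hinge, level, z up.
- pedal (a joint): pedal angle: 0 up at rest, grows as it is pressed, 0.30 rad at its stop. The spring needs 5 N at the pad to start and 13 N at the stop, and returns the pedal when let go.
- mug_mid (a point): bystander: blue ceramic mug, 80 mm across, 90 mm tall; middle of it
- oil_mid (a point): bystander: yellow oil bottle, 52 mm across, 130 mm tall; middle of it
- driver_grip (a point): bystander: screwdriver lying on the bench; the middle of its handle
There are look-alikes about, which are no part of the job. Leave any blue or turquoise look-alike of the part that bears spindle1_grip alone.

How it is judged:
On the way, in this order (a step that is already met when the one before it is completed fails the run):
1. both plugs are in the tray and every spindle is home in a hub (x of plug1_grip in the frame of tray between -0.075 and 0.075 m and y of plug1_grip in the frame of tray between -0.075 and 0.075 m and z of each of plug1_grip, plug2_grip in the frame of tray below 0.065 m and x of plug2_grip in the frame of tray between -0.075 and 0.075 m and y of plug2_grip in the frame of tray between -0.075 and 0.075 m and ((distance between spindle1_shoulder and hub1_mouth below 0.004 m and angle between spindle1_grip's own z axis and vertical below 0.06 rad and angle between the x axis of spindle1_grip and the x axis of hub1_mouth, either way round below 0.15 rad) or (distance between spindle1_shoulder and hub2_mouth below 0.004 m and angle between spindle1_grip's own z axis and vertical below 0.06 rad and angle between the x axis of spindle1_grip and the x axis of hub2_mouth, either way round below 0.15 rad) or (distance between spindle1_shoulder and hub3_mouth below 0.004 m and angle between spindle1_grip's own z axis and vertical below 0.06 rad and angle between the x axis of spindle1_grip and the x axis of hub3_mouth, either way round below 0.15 rad) or (distance between spindle1_shoulder and hub4_mouth below 0.004 m and angle between spindle1_grip's own z axis and vertical below 0.06 rad and angle between the x axis of spindle1_grip and the x axis of hub4_mouth, either way round below 0.15 rad)) and ((distance between spindle2_shoulder and hub1_mouth below 0.004 m and angle between spindle2_grip's own z axis and vertical below 0.06 rad and angle between the x axis of spindle2_grip and the x axis of hub1_mouth, either way round below 0.15 rad) or (distance between spindle2_shoulder and hub2_mouth below 0.004 m and angle between spindle2_grip's own z axis and vertical below 0.06 rad and angle between the x axis of spindle2_grip and the x axis of hub2_mouth, either way round below 0.15 rad) or (distance between spindle2_shoulder and hub3_mouth below 0.004 m and angle between spindle2_grip's own z axis and vertical below 0.06 rad and angle between the x axis of spindle2_grip and the x axis of hub3_mouth, either way round below 0.15 rad) or (distance between spindle2_shoulder and hub4_mouth below 0.004 m and angle between spindle2_grip's own z axis and vertical below 0.06 rad and angle between the x axis of spindle2_grip and the x axis of hub4_mouth, either way round below 0.15 rad)) and ((distance between spindle3_shoulder and hub1_mouth below 0.004 m and angle between spindle3_grip's own z axis and vertical below 0.06 rad and angle between the x axis of spindle3_grip and the x axis of hub1_mouth, either way round below 0.15 rad) or (distance between spindle3_shoulder and hub2_mouth below 0.004 m and angle between spindle3_grip's own z axis and vertical below 0.06 rad and angle between the x axis of spindle3_grip and the x axis of hub2_mouth, either way round below 0.15 rad) or (distance between spindle3_shoulder and hub3_mouth below 0.004 m and angle between spindle3_grip's own z axis and vertical below 0.06 rad and angle between the x axis of spindle3_grip and the x axis of hub3_mouth, either way round below 0.15 rad) or (distance between spindle3_shoulder and hub4_mouth below 0.004 m and angle between spindle3_grip's own z axis and vertical below 0.06 rad and angle between the x axis of spindle3_grip and the x axis of hub4_mouth, either way round below 0.15 rad)) and ((distance between spindle4_shoulder and hub1_mouth below 0.004 m and angle between spindle4_grip's own z axis and vertical below 0.06 rad and angle between the x axis of spindle4_grip and the x axis of hub1_mouth, either way round below 0.15 rad) or (distance between spindle4_shoulder and hub2_mouth below 0.004 m and angle between spindle4_grip's own z axis and vertical below 0.06 rad and angle between the x axis of spindle4_grip and the x axis of hub2_mouth, either way round below 0.15 rad) or (distance between spindle4_shoulder and hub3_mouth below 0.004 m and angle between spindle4_grip's own z axis and vertical below 0.06 rad and angle between the x axis of spindle4_grip and the x axis of hub3_mouth, either way round below 0.15 rad) or (distance between spindle4_shoulder and hub4_mouth below 0.004 m and angle between spindle4_grip's own z axis and vertical below 0.06 rad and angle between the x axis of spindle4_grip and the x axis of hub4_mouth, either way round below 0.15 rad))), for 0.3 s.
2. the pedal is held down at its stop with everything home (value of joint pedal above 0.27 rad and ((distance between spindle1_shoulder and hub1_mouth below 0.004 m and angle between spindle1_grip's own z axis and vertical below 0.06 rad and angle between the x axis of spindle1_grip and the x axis of hub1_mouth, either way round below 0.15 rad) or (distance between spindle1_shoulder and hub2_mouth below 0.004 m and angle between spindle1_grip's own z axis and vertical below 0.06 rad and angle between the x axis of spindle1_grip and the x axis of hub2_mouth, either way round below 0.15 rad) or (distance between spindle1_shoulder and hub3_mouth below 0.004 m and angle between spindle1_grip's own z axis and vertical below 0.06 rad and angle between the x axis of spindle1_grip and the x axis of hub3_mouth, either way round below 0.15 rad) or (distance between spindle1_shoulder and hub4_mouth below 0.004 m and angle between spindle1_grip's own z axis and vertical below 0.06 rad and angle between the x axis of spindle1_grip and the x axis of hub4_mouth, either way round below 0.15 rad)) and ((distance between spindle2_shoulder and hub1_mouth below 0.004 m and angle between spindle2_grip's own z axis and vertical below 0.06 rad and angle between the x axis of spindle2_grip and the x axis of hub1_mouth, either way round below 0.15 rad) or (distance between spindle2_shoulder and hub2_mouth below 0.004 m and angle between spindle2_grip's own z axis and vertical below 0.06 rad and angle between the x axis of spindle2_grip and the x axis of hub2_mouth, either way round below 0.15 rad) or (distance between spindle2_shoulder and hub3_mouth below 0.004 m and angle between spindle2_grip's own z axis and vertical below 0.06 rad and angle between the x axis of spindle2_grip and the x axis of hub3_mouth, either way round below 0.15 rad) or (distance between spindle2_shoulder and hub4_mouth below 0.004 m and angle between spindle2_grip's own z axis and vertical below 0.06 rad and angle between the x axis of spindle2_grip and the x axis of hub4_mouth, either way round below 0.15 rad)) and ((distance between spindle3_shoulder and hub1_mouth below 0.004 m and angle between spindle3_grip's own z axis and vertical below 0.06 rad and angle between the x axis of spindle3_grip and the x axis of hub1_mouth, either way round below 0.15 rad) or (distance between spindle3_shoulder and hub2_mouth below 0.004 m and angle between spindle3_grip's own z axis and vertical below 0.06 rad and angle between the x axis of spindle3_grip and the x axis of hub2_mouth, either way round below 0.15 rad) or (distance between spindle3_shoulder and hub3_mouth below 0.004 m and angle between spindle3_grip's own z axis and vertical below 0.06 rad and angle between the x axis of spindle3_grip and the x axis of hub3_mouth, either way round below 0.15 rad) or (distance between spindle3_shoulder and hub4_mouth below 0.004 m and angle between spindle3_grip's own z axis and vertical below 0.06 rad and angle between the x axis of spindle3_grip and the x axis of hub4_mouth, either way round below 0.15 rad)) and ((distance between spindle4_shoulder and hub1_mouth below 0.004 m and angle between spindle4_grip's own z axis and vertical below 0.06 rad and angle between the x axis of spindle4_grip and the x axis of hub1_mouth, either way round below 0.15 rad) or (distance between spindle4_shoulder and hub2_mouth below 0.004 m and angle between spindle4_grip's own z axis and vertical below 0.06 rad and angle between the x axis of spindle4_grip and the x axis of hub2_mouth, either way round below 0.15 rad) or (distance between spindle4_shoulder and hub3_mouth below 0.004 m and angle between spindle4_grip's own z axis and vertical below 0.06 rad and angle between the x axis of spindle4_grip and the x axis of hub3_mouth, either way round below 0.15 rad) or (distance between spindle4_shoulder and hub4_mouth below 0.004 m and angle between spindle4_grip's own z axis and vertical below 0.06 rad and angle between the x axis of spindle4_grip and the x axis of hub4_mouth, either way round below 0.15 rad))), for 0.6 s.
At the end, for the whole second after the job is handed in: Each spindle stands in its own hub: shoulder within 4 mm of the mouth, tilt below 0.06 rad, flats within 0.15 rad of the slot. Both plugs lie in the tray, grips below 65 mm. After that the pedal was held past 0.27 rad for 0.6 s; it is up again (below 0.04 rad) (all of step 1 and value of joint pedal below 0.04 rad); the robot touches nothing.
It fails at once if the mug is shifted by more than 30 mm (distance of mug_mid from where it was at the start of the episode above 0.03 m).
It fails at once if the oil bottle is shifted by more than 30 mm (distance of oil_mid from where it was at the start of the episode above 0.03 m).
It fails at once if the screwdriver is shifted by more than 30 mm (distance of driver_grip from where it was at the start of the episode above 0.03 m).
Of spindle1, spindle2, spindle3, spindle4 only 3 to 4 are there at a start; the rules pass over those that are not, and their reading is None.
At some moment in a run one of tray may be knocked a few centimetres aside while the robot is not near it.
It also fails if it takes over 208 s, if anything falls off the work surface, if the arm or the gripper's body presses on something with over 40 N, if the wrist force passes 120 N, or if a joint passes its speed limit or range.

## Robot

A 6-joint arm with a two-finger parallel gripper is mounted at the origin on the work surface. World frame = base frame: x ahead of the robot, y to its left, z up, the work surface at z = 0. Lengths are in m, angles in rad, forces in N, time in s.
With the tool pointing down it reaches from about 0.325 to 0.775 m from the base axis. Payload 5.5 kg.
Tool frame: the origin (TCP) lies on the centre line of the jaws, within the pads' length; the fingertips stand 17 mm ahead of it and the grasp point (between the pads) lies 2 mm behind it; z points along the fingers, y is the line along which they close (so a half turn about z gives the same grasp; the last joint's range is limited). The gripper opens to 88 mm and grips with 3 to 60 N. Pads are 20 mm wide; open, the fingers measure 115 mm over their backs; the gripper's body (75 mm by 178 mm) begins 61 mm behind the grasp point.
Start: joints at [1.256, 0.091, 1.231, -0, 1.82, -0.057], TCP at [0.153, 0.58, 0.24] pointing down, gripper open.
Joint ranges: [-2.87, 2.87], [-0.86, 2.18], [0.17, 2.46], [-1.51, 4.65], [0.06, 2.69], [-2.65, 2.65]. Speed limits (rad/s): [2.57, 2.57, 3.01, 3.14, 3.14, 3.14].

## Interface

Orientations are given as a unit quaternion [x, y, z, w].
In Python, from workcell import ctrl gives the robot as it stands. The module is installed in compiled form; this text tells all that it offers.
- The arm moves only by the tool arm_command, never from a script. Its argument "moves" is a list of rows, each a list of 5 numbers: the shift along the tool's x, y, z as a fraction of full scale, then the turn about the tool's z as a fraction of full scale, then the closure, from -1 (fully open) to 1 (shut). A call has 1 to 10 rows; each row is the pose to reach, as a shift and turn from the pose commanded when the call began, along the tool's axes at that moment; what a row does not reach only later rows make up. Full scale, the value 1, is 0.25 m for a shift and 120 degrees for a turn. A row lasts 1/12 s, in which the tool goes at most 41.7 mm and 7.16 degrees, less where a joint would pass 70% of its speed; a pose out of reach is approached as far as the arm can. A call with a number of a shift or a turn outside -1 to 1 is refused whole. A call with a gripper value outside its range is refused whole. The fingers move at their own pace and stop on an object; "force" is the grip in N (left out, the last holds). Time passes only in rows, so rows that repeat a pose let the fingers close. It gives the time, the measured TCP pose, the force, the opening and the grip force at its end, in the units of the state.
- ctrl.sense(): the state, without advancing time (a new reading comes with each control period).
- ctrl.capture(name): name is "scene" or "top" or "wrist"; returns a dict with "pixels" (400x640x3 uint8, red, green, blue), "fx", "fy", "cx", "cy" (pixels), "dist" ([k1, k2, p1, p2, k3] as OpenCV has them; the pictures are not rectified), "extrinsics" (4x4, takes a point from camera to world coordinates). Camera axes: x right, y down, z forward; pixel columns grow to the right and rows downward; lengths in m; the calibration is good to about 2 mm. A picture is of the moment at which its call begins. There is no depth.
- ctrl.hand_in(): hands the job in; it is judged then, once.
The state is a dict: "time_s": time; "joint_pos": joint angles; "joint_velocities": joint speeds; "effort": joint torques, N m; "ee_pos": TCP position; "eef_rot": TCP orientation; "wrist_force": force on the tool from outside, world axes, zero at the start; "torque": the same for the moment, N m; "gripper_width": finger opening in m; "grasp_force": force on a finger pad.
Only numpy, scipy, OpenCV 4.12 (cv2) and the standard library are available. Lean on these libraries where they do the work, as an engineer would, in place of code of your own. Each camera call takes 0.05 s, during which the arm holds its last target. There are 200 camera calls.

## Working session

There is one attempt and no reset: what is moved stays moved. The work goes in short steps, Python scripts to look and compute and a tool call to move; the robot and the scene stay as the last step left them, time stands still between calls to the robot, and variables do not carry over. Pictures are saved under pics/ and viewed, at most 14 in all, crops included, and the job is handed in when it is done.

Besides the shell and the picture viewer there is one more tool, called after ">>>" as name(argument=value, ...) on one line, values as JSON. arm_command: Moves the arm, as the interface text tells. Shift numbers are shares of 0.25 m and turn numbers shares of 120 degrees, none past 1 either way. Its arguments: {"type":"object","properties":{"moves":{"type":"array"},"force":{"type":"number"}},"required":["moves"]}

```bash
mkdir -p pics; cat > h.py <<'E'
import numpy as np, cv2
from workcell import ctrl
def cap(n,save=None):
    c=ctrl.capture(n)
    if save: cv2.imwrite('pics/'+save+'.png',c['pixels'][:,:,::-1])
    return c
def K(c): return np.array([[c['fx'],0,c['cx']],[0,c['fy'],c['cy']],[0,0,1.]])
def ray(c,uv):
    p=cv2.undistortPoints(np.array(uv,float).reshape(-1,1,2),K(c),np.array(c['dist'],float)).reshape(-1,2)
    E=np.array(c['extrinsics']); d=np.c_[p,np.ones(len(p))]@E[:3,:3].T
    return E[:3,3],d
def plane(c,uv,z):
    o,d=ray(c,uv); return o+d*((z-o[2])/d[:,2])[:,None]
def proj(c,P):
    E=np.linalg.inv(np.array(c['extrinsics'])); r,_=cv2.Rodrigues(E[:3,:3])
    return cv2.projectPoints(np.array(P,float).reshape(-1,1,3),r,E[:3,3],K(c),np.array(c['dist'],float))[0].reshape(-1,2)
E
python3 - <<'E'
from h import *
np.set_printoptions(precision=3,suppress=True)
for n in ['scene','top','wrist']:
    c=cap(n,n+'0'); print(n,c['fx'],np.array(c['extrinsics']))
print(ctrl.sense())
E
```

```text
scene 421.7045045398382 [[-0.298  0.611 -0.734  1.296]
 [ 0.955  0.199 -0.222  0.198]
 [ 0.011 -0.767 -0.642  0.729]
 [ 0.     0.     0.     1.   ]]
top 388.03466977341117 [[ 0.003 -0.982  0.187  0.374]
 [-1.    -0.007 -0.022 -0.028]
 [ 0.023 -0.187 -0.982  0.996]
 [ 0.     0.     0.     1.   ]]
wrist 292.0623546871137 [[ 0.255  0.926  0.278  0.077]
 [ 0.967 -0.244 -0.074  0.6  ]
 [-0.001  0.288 -0.958  0.385]
 [ 0.     0.     0.     1.   ]]
{'time_s': 0.15, 'joint_pos': array([ 1.256,  0.092,  1.232, -0.   ,  1.82 , -0.057]), 'joint_velocities': array([ 0.001, -0.001, -0.004,  0.001,  0.   ,  0.001]), 'effort': array([  0.002, -44.704, -40.691,   0.07 ,   0.027,  -0.   ]), 'ee_pos': array([0.153, 0.58 , 0.239]), 'eef_rot': array([ 0.129,  0.992, -0.001, -0.   ]), 'wrist_force': array([-0.247,  0.278, -0.108]), 'torque': array([-0.035, -0.001,  0.008]), 'grasp_force': 0.0, 'gripper_width': 0.08745847183652515}
```

View pics/top0.png

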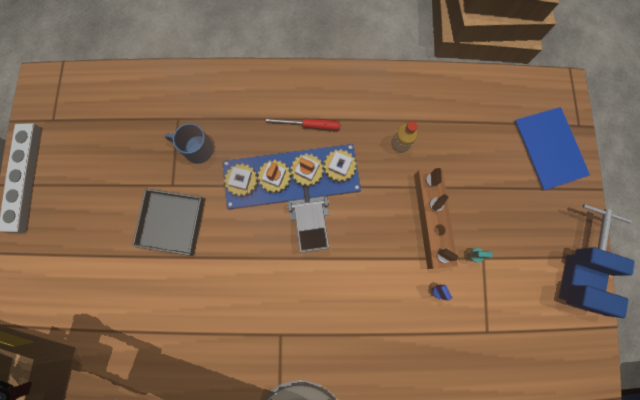

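View pics/scene0.png

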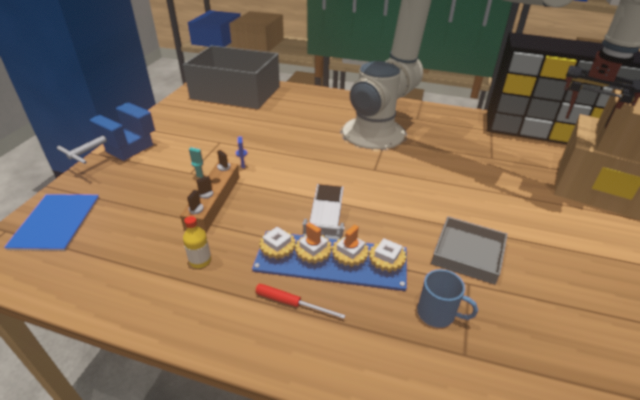

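Top view: hubs at about (240,180), (273,176), (307,170) and (341,166), with orange plugs in the middle two. The black-grip spindles are in the rack at (434,178), (439,203) and (447,256), and hole (440,230) is empty. What could be mistaken for a spindle: the turquoise look-alike at (481,255) and the blue one at (441,292), both off the rack. I choose the three black ones. The tray is at (169,222) and the pedal pad at (312,238).

```bash
python3 - <<'E'
from h import *
np.set_printoptions(precision=3,suppress=True)
c=cap('top')
for n,z,uv in [('hub',.062,[(240,180),(273,176),(307,170),(341,166)]),('rackholes',.05,[(440,230)]),('spin',.102,[(434,172),(442,200),(450,256)]),('tray',.035,[(147,190),(203,194),(196,254),(135,249)]),('pad',.067,[(312,238)]),('rack top corners',.05,[(427,170),(443,170),(454,264),(437,267)]),('mug',.09,[(190,138)]),('oil',.13,[(410,127)]),('looka',.05,[(481,255),(441,292)])]:
    print(n,plane(c,uv,z).tolist() and plane(c,uv,z))
im=cv2.resize(c['pixels'][120:280,215:475],None,fx=3,fy=3,interpolation=cv2.INTER_CUBIC)
cv2.imwrite('pics/topcrop.png',im[:,:,::-1])
E
```

```text
hub [[ 0.603  0.15   0.062]
 [ 0.614  0.069  0.062]
 [ 0.63  -0.016  0.062]
 [ 0.641 -0.1    0.062]]
rackholes [[ 0.482 -0.347  0.05 ]]
spin [[ 0.617 -0.323  0.102]
 [ 0.548 -0.338  0.102]
 [ 0.416 -0.351  0.102]]
tray [[0.582 0.394 0.035]
 [0.573 0.248 0.035]
 [0.421 0.257 0.035]
 [0.431 0.412 0.035]]
pad [[ 0.46  -0.029  0.067]]
rack top corners [[ 0.636 -0.322  0.05 ]
 [ 0.637 -0.364  0.05 ]
 [ 0.398 -0.378  0.05 ]
 [ 0.391 -0.335  0.05 ]]
mug [[0.702 0.274 0.09 ]]
oil [[ 0.72  -0.261  0.13 ]]
looka [[ 0.42  -0.449  0.05 ]
 [ 0.331 -0.343  0.05 ]]
```

View pics/topcrop.png

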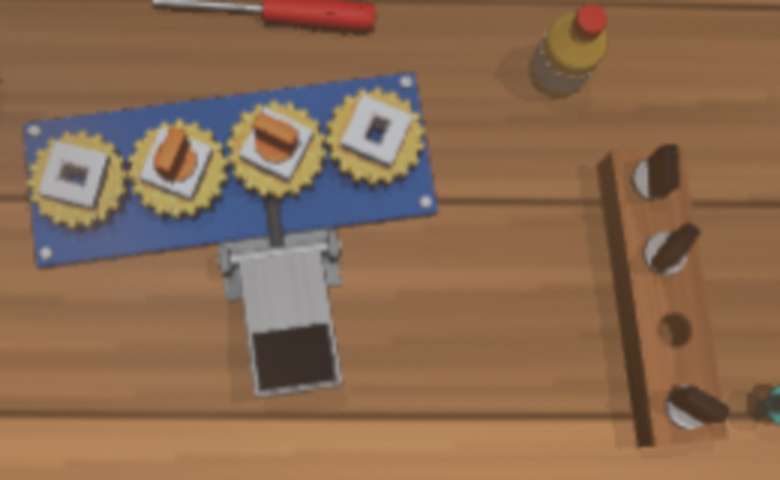

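The crop confirms it: three black-grip spindles stand in the rack, two hubs are empty and two hold plugs, and the turquoise one is outside. Next I move the wrist camera over the gear unit.

>>> arm_command(moves=[[-0.77, -0.57, 0, 0, -1], [-0.77, -0.57, 0, 0, -1], [-0.77, -0.57, 0, 0, -1], [-0.77, -0.57, 0, 0, -1], [-0.77, -0.57, 0, 0, -1], [-0.77, -0.57, 0, 0, -1], [-0.77, -0.57, 0, 0, -1]])

```text
time_s: 0.78
ee_pos: [0.3058, 0.3896, 0.2399]
eef_rot: [0.131, 0.991, -0.0, 0.001]
wrist_force: [0.9, -0.2, 0.3]
gripper_width: 0.0879
grasp_force: 0.0
```

>>> arm_command(moves=[[-0.77, -0.57, 0, 0, -1], [-0.77, -0.57, 0, 0, -1], [-0.77, -0.57, 0, 0, -1], [-0.77, -0.57, 0, 0, -1], [-0.77, -0.57, 0, 0, -1], [-0.77, -0.57, 0, 0, -1], [-0.77, -0.57, 0, 0, -1]])

```text
time_s: 1.37
ee_pos: [0.4551, 0.2027, 0.2389]
eef_rot: [0.131, 0.991, -0.001, 0.0]
wrist_force: [-0.5, 0.1, -1.4]
gripper_width: 0.0878
grasp_force: 0.0
```

>>> arm_command(moves=[[-0.77, -0.57, 0, 0, -1], [-0.77, -0.57, 0, 0, -1], [-0.77, -0.57, 0, 0, -1], [-0.77, -0.57, 0, 0, -1], [-0.77, -0.57, 0, 0, -1], [-0.77, -0.57, 0, 0, -1], [-0.77, -0.57, 0, 0, -1], [-0.77, -0.57, 0, 0, -1], [-0.77, -0.57, 0, 0, -1]])

```text
time_s: 2.12
ee_pos: [0.6021, 0.0209, 0.2393]
eef_rot: [0.128, 0.992, 0.0, -0.0]
wrist_force: [-0.0, -0.1, 1.1]
gripper_width: 0.0877
grasp_force: 0.0
```

```bash
python3 - <<'E'
from h import *
np.set_printoptions(precision=3,suppress=True)
c=cap('wrist','w1'); s=ctrl.sense(); print(s['ee_pos'],s['eef_rot'],s['joint_pos'],s['time_s'])
E
```

```text
[0.602 0.021 0.24 ] [ 0.128  0.992  0.    -0.   ] [-0.022  0.098  1.224  0.001  1.821 -1.336] 2.1667
```

View pics/w1.png

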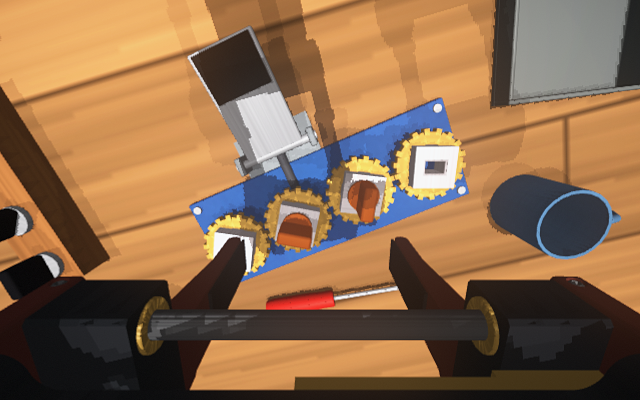

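Wrist view: hubs at about (237,245), (298,218), (362,190) and (436,166), plugs in the middle two, fingers hiding the lower rows. I shift forward to see all four hubs clear of the fingers.

```bash
cat >> h.py <<'E'
def yaw(s):
    x,y,z,w=s['eef_rot']; return np.degrees(np.arctan2(1-2*(x*x+z*z),2*(x*y-w*z)))  # tool y axis in world
def go(x,y,z,yw=None,s=None):
    """fractions to reach world x,y,z with tool-y at yaw yw (deg, mod 180)"""
    s=s or ctrl.sense(); a=np.radians(yaw(s)); d=np.array([x,y,z])-s['ee_pos']
    ty=np.array([np.cos(a),np.sin(a)]); tx=np.array([-ty[1],ty[0]])
    t=0 if yw is None else (-(yw-yaw(s))+90)%180-90
    r=np.array([d[:2]@tx,d[:2]@ty,-d[2]])/.25
    print('frac',np.round(r,3),'turn',round(t/120,3),'deg',round(t,1),'| yaw',round(yaw(s),1),'j6',round(s['joint_pos'][5],2))
E
python3 - <<'E'
from h import *
go(.67,.02,.24,90)
E
```

```text
frac [-0.265  0.064 -0.001] turn -0.122 deg -14.7 | yaw 75.3 j6 -1.34
```

>>> arm_command(moves=[[-0.265, 0.064, 0, -0.122, -1], [-0.265, 0.064, 0, -0.122, -1], [-0.265, 0.064, 0, -0.122, -1], [-0.265, 0.064, 0, -0.122, -1], [-0.265, 0.064, 0, -0.122, -1]])

```text
time_s: 2.58
ee_pos: [0.6699, 0.0196, 0.2404]
eef_rot: [0.001, 1.0, 0.0, 0.0]
wrist_force: [-0.4, 0.3, -0.1]
gripper_width: 0.0879
grasp_force: 0.0
```

```bash
cat > hubs.py <<'E'
from h import *
np.set_printoptions(precision=4,suppress=True)
def clean(m,k=3): return cv2.morphologyEx(m.astype(np.uint8)*255,cv2.MORPH_OPEN,np.ones((k,k)))
def blobs(m,amin):
    cs,_=cv2.findContours(m,cv2.RETR_EXTERNAL,cv2.CHAIN_APPROX_NONE)
    return [q for q in cs if cv2.contourArea(q)>amin]
def rect(c,cnt,z):
    p=plane(c,cnt.reshape(-1,2),z)[:,:2]
    (x,y),(w,h),a=cv2.minAreaRect((p*1000).astype(np.float32)); 
    if w<h: w,h,a=h,w,a+90
    return np.array([x,y,w,h,a%180])
E
python3 - <<'E'
from hubs import *
c=cap('wrist','w2'); hsv=cv2.cvtColor(c['pixels'],cv2.COLOR_RGB2HSV); H,S,V=[hsv[:,:,i].astype(int) for i in range(3)]
print(ctrl.sense()['ee_pos'])
for n,m,z,amin in [('white',(S<60)&(V>130),.062,200),('orange',(H<14)&(S>150)&(V>90),.106,80),('brass',(H>17)&(H<32)&(S>110)&(V>120),.044,300)]:
    for b in blobs(clean(m),amin):
        r=rect(c,b,z); u=b.reshape(-1,2).mean(0)
        if 0.5<r[0]/1000<.75 and abs(r[1])<200: print(n,u,r,cv2.contourArea(b))
E
```

```text
[0.6698 0.0193 0.2411]
white [212.3841 172.3974] [650.0209 -97.841   47.3501  46.6732 156.5813] 1657.5
white [288.8603 162.2183] [637.5733 -13.5976  47.3701  46.178  154.1487] 675.5
white [364.0294 143.0378] [619.9927  69.9135  46.9239  46.4911  68.6285] 673.0
white [441.7669 134.9448] [609.7616 154.0376  47.3293  46.8896  75.9501] 1847.5
white [271.8717  21.9602] [502.8125 -24.3948  70.7043  39.4076  89.8922] 2806.0
orange [273.8477 253.6821] [728.339  -25.756   61.8908  22.5725  86.2902] 1042.5
orange [287.4265 160.3235] [629.7571  -9.0008  30.9262   7.3896  64.0408] 210.0
orange [359.1308 144.1589] [616.2504  57.2297  34.0312  18.3363 164.8224] 398.5
brass [219.3805 160.3199] [640.6835 -94.7293  82.9259  64.7216  68.1605] 1037.5
brass [293.1173 150.5367] [629.7494  -8.0137  82.2583  64.764   54.2778] 1175.5
brass [371.75   117.5878] [589.6909  82.1204  56.0025  16.9878  68.8321] 399.0
brass [417.1435 136.1682] [614.1802 139.3571  98.9361  78.4384 164.4538] 1678.0
```

View pics/w2.png

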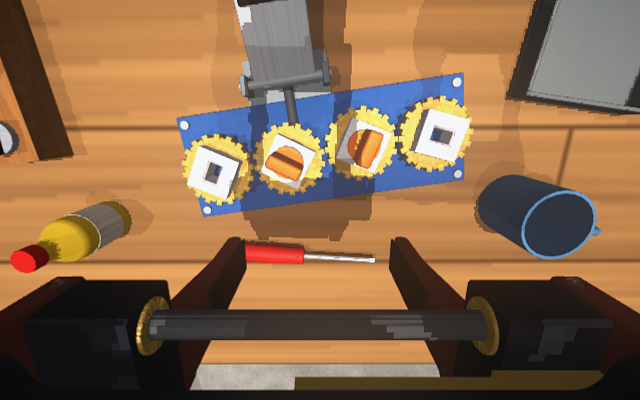

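Wrist view 2: clear white hub tops at (214,172), (288,162), (365,143) and (440,135). The plug bars in hubs 3 and 2 point at about 60° and 155° in the world. I check this against the top camera and measure the slots.

```bash
python3 - <<'E'
from hubs import *
for n in ['wrist','top']:
  c=cap(n); hsv=cv2.cvtColor(c['pixels'],cv2.COLOR_RGB2HSV); H,S,V=[hsv[:,:,i].astype(int) for i in range(3)]
  m=((S<60)&(V>130)).astype(np.uint8)*255
  for b in blobs(m,40):
    r=rect(c,b,.062)
    if 560<r[0]<750 and abs(r[1])<200 and r[2]>20:
        print(n,r)
        if n=='wrist':
            f=np.zeros_like(m); cv2.drawContours(f,[cv2.convexHull(b)],-1,255,-1)
            for d in blobs(cv2.erode(f,np.ones((5,5)))&~m,30):
                print('   slot',rect(c,d,.062), 'V', V[d[:,0,1],d[:,0,0]].mean())
  for b in blobs(((H>105)&(H<125)&(S>150)&(V>60)).astype(np.uint8)*255,1000): 
    r=rect(c,b,.01)
    if 560<r[0]<750 and abs(r[1])<200: print(n,'plate',r)
c=cap('top');s=ctrl.sense();print('tip proj',proj(c,[s['ee_pos']]))
E
```

```text
wrist [649.8697 -97.7844  47.3058  46.7423 156.5746]
   slot [649.7775 -97.0153  20.8741  13.2864 156.1543] V 119.5
wrist [637.1198 -13.264   48.5838  46.7731 153.1449]
   slot [638.0104 -14.9137  39.8325  36.1886  63.5138] V 215.009900990099
wrist [620.1277  69.7831  46.8871  46.5737 158.8552]
   slot [621.0544  70.2443  39.7789  36.7879 158.3462] V 194.03809523809525
wrist [610.9911 154.8892  49.1557  49.0199  75.2038]
   slot [609.6856 153.3331  20.9752  12.7118  76.4744] V 120.43859649122807
wrist [568.3814  15.128   37.5432   5.8595  89.8663]
wrist plate [589.4039  19.7335  47.2747  46.8459  98.2841]
wrist plate [571.8939 102.8293  84.7052  35.8842  98.1521]
top [650.4995 -98.803   48.3397  47.2394 158.1122]
top [649.9505  82.2681 256.6707 153.814   89.0043]
tip proj [[289.6362 127.9396]]
```

The slots measure 21×13 mm and the top camera agrees within 1 mm. I plan the grasp of the plug in hub 3.

```bash
cat >> h.py <<'E'
def plan(wps,s=None):
    """legs (x,y,z,yaw or None); yaw mod 180 chosen with j6 in range"""
    s=s or ctrl.sense(); p=np.array(s['ee_pos']); a=yaw(s)
    print('at',np.round(p,4),'yaw',round(a,1),'t',round(s['time_s'],1))
    for x,y,z,yw in wps:
        az=np.degrees(np.arctan2(y,x)); t=0
        if yw is not None:
            ok=[yw+k*180-a for k in range(-3,4) if abs((az-(yw+k*180)+180)%360-180)<145 and abs(az-(yw+k*180))<145]
            t=-min(ok,key=abs)
        A=np.radians(a); ty=np.array([np.cos(A),np.sin(A)]); tx=np.array([-ty[1],ty[0]])
        d=np.array([x,y,z])-p; r=np.array([d[:2]@tx,d[:2]@ty,-d[2]])
        print('frac',np.round(r/.25,3),'turn',round(t/120,3),'rows>=',int(np.ceil(max(np.linalg.norm(r)/.0417,abs(t)/7.16))),'j6',round(az-(a-t)))
        p=np.array([x,y,z]); a-=t
E
python3 - <<'E'
from h import *
plan([(.6373,-.0135,.15,35),(.6373,-.0135,.15,-26),(.6373,-.0135,.09,None),(.6373,-.0135,.20,None)])
E
```

```text
at [0.6699 0.0186 0.2414] yaw 89.9 t 2.8
frac [ 0.13  -0.129  0.366] turn 0.457 rows>= 8 j6 -36
frac [ 0.  0. -0.] turn 0.508 rows>= 9 j6 25
frac [0.   0.   0.24] turn 0.0 rows>= 2 j6 25
frac [ 0.    0.   -0.44] turn 0.0 rows>= 3 j6 25
```

>>> arm_command(moves=[[0.13, -0.129, 0.366, 0.457, -1], [0.13, -0.129, 0.366, 0.457, -1], [0.13, -0.129, 0.366, 0.457, -1], [0.13, -0.129, 0.366, 0.457, -1], [0.13, -0.129, 0.366, 0.457, -0.3], [0.13, -0.129, 0.366, 0.457, -0.3], [0.13, -0.129, 0.366, 0.457, -0.3], [0.13, -0.129, 0.366, 0.457, -0.3], [0.13, -0.129, 0.366, 0.457, -0.3]])

```text
time_s: 3.53
ee_pos: [0.6377, -0.014, 0.1491]
eef_rot: [0.463, 0.886, 0.0, 0.001]
wrist_force: [0.3, -0.0, -1.3]
gripper_width: 0.0587
grasp_force: 0.0
```

>>> arm_command(moves=[[0, 0, 0, 0.508, -0.3], [0, 0, 0, 0.508, -0.3], [0, 0, 0, 0.508, -0.3], [0, 0, 0, 0.508, -0.3], [0, 0, 0, 0.508, -0.3], [0, 0, 0, 0.508, -0.3], [0, 0, 0, 0.508, -0.3], [0, 0, 0, 0.508, -0.3], [0, 0, 0, 0.508, -0.3], [0, 0, 0, 0.508, -0.3]])

```text
time_s: 4.37
ee_pos: [0.6378, -0.014, 0.1488]
eef_rot: [0.848, 0.53, 0.0, 0.0]
wrist_force: [-0.4, 0.4, 0.2]
gripper_width: 0.0569
grasp_force: 0.0
```

```bash
python3 - <<'E'
from h import *
plan([(.6373,-.0135,.15,-26),(.6373,-.0135,.09,None)])
cap('wrist','w3')
E
```

```text
at [ 0.6378 -0.014   0.1488] yaw -25.9 t 4.4
frac [ 0.001 -0.003 -0.005] turn 0.001 rows>= 1 j6 25
frac [0.   0.   0.24] turn 0.0 rows>= 2 j6 25
```

View pics/w3.png

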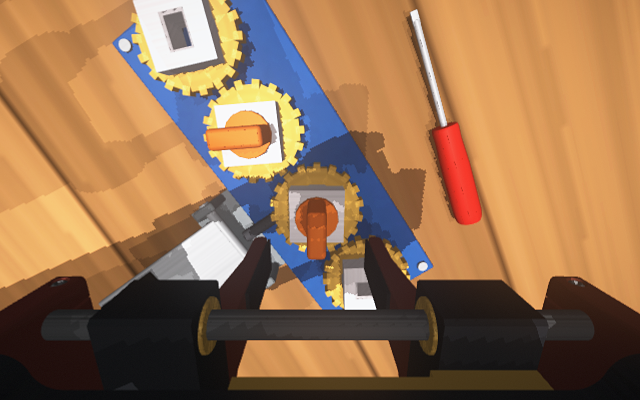

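The plug bar is at (317,225), square between the fingers. I descend and grip.

>>> arm_command(moves=[[0, -0.003, 0.235, 0, -0.3], [0, -0.003, 0.235, 0, -0.3], [0, -0.003, 0.235, 0, -0.3], [0, -0.003, 0.235, 0, 1], [0, -0.003, 0.235, 0, 1], [0, -0.003, 0.235, 0, 1], [0, -0.003, 0.235, 0, 1], [0, -0.003, 0.235, 0, 1], [0, -0.003, 0.235, 0, 1]], force=20)

```text
time_s: 5.17
ee_pos: [0.6377, -0.0137, 0.0904]
eef_rot: [0.848, 0.531, 0.001, 0.0]
wrist_force: [0.0, 0.3, -0.2]
gripper_width: 0.0203
grasp_force: 0.0
```

>>> arm_command(moves=[[0, 0, -0.1, 0, 1], [0, 0, -0.2, 0, 1], [0, 0, -0.3, 0, 1], [0, 0, -0.44, 0, 1], [0, 0, -0.44, 0, 1], [0, 0, -0.44, 0, 1]])

```text
time_s: 5.67
ee_pos: [0.6385, -0.0138, 0.2029]
eef_rot: [0.848, 0.53, 0.002, 0.002]
wrist_force: [0.4, 0.9, -0.7]
gripper_width: 0.014
grasp_force: 19.9
```

```bash
cat > tray.py <<'E'
from hubs import *
def tray():
    c=cap('top'); hsv=cv2.cvtColor(c['pixels'],cv2.COLOR_RGB2HSV); H,S,V=[hsv[:,:,i].astype(int) for i in range(3)]
    best=[]
    for b in blobs(((S<70)&(V<150)).astype(np.uint8)*255,800):
        r=rect(c,b,.035)
        if 300<r[0]<800 and 100<r[1]<500 and r[2]>120: best.append(r)
    return best
if __name__=='__main__': print('tray',tray())
E
python3 - <<'E'
from tray import *
print(tray())
plan([(.56,.15,.2,60),(.50,.31,.16,80),(.5,.31,.06,None)])
E
```

```text
[array([502.1887, 332.4588, 158.192 , 149.2166,  81.873 ]), array([711.5032, 286.8076, 128.243 ,  85.0828,  44.0527])]
at [ 0.6377 -0.0137  0.2003] yaw -25.9 t 5.7
frac [ 0.453 -0.566  0.001] turn -0.716 rows>= 13 j6 -45
frac [0.528 0.434 0.16 ] turn -0.167 rows>= 5 j6 -48
frac [0.  0.  0.4] turn 0.0 rows>= 3 j6 -48
```

>>> arm_command(moves=[[0.453, -0.566, 0, -0.55, 1], [0.453, -0.566, 0, -0.55, 1], [0.453, -0.566, 0, -0.55, 1], [0.453, -0.566, 0, -0.55, 1], [0.453, -0.566, 0, -0.55, 1], [0.453, -0.566, 0, -0.55, 1], [0.453, -0.566, 0, -0.55, 1], [0.453, -0.566, 0, -0.55, 1], [0.453, -0.566, 0, -0.55, 1], [0.453, -0.566, 0, -0.55, 1]])

```text
time_s: 6.55
ee_pos: [0.5587, 0.15, 0.1969]
eef_rot: [0.419, 0.908, -0.001, -0.001]
wrist_force: [-0.0, 0.0, -1.5]
gripper_width: 0.0136
grasp_force: 19.9
```

```bash
python3 - <<'E'
from tray import *
c=cap('wrist','w4'); s=ctrl.sense(); print(s['gripper_width'],s['grasp_force'])
plan([(.50,.312,.16,80),(.5,.312,.063,None)])
E
```

```text
0.014335777419344078 19.914779663085938
at [0.5588 0.15   0.1969] yaw 40.3 t 6.6
frac [0.646 0.24  0.148] turn -0.331 rows>= 6 j6 -48
frac [0.    0.    0.388] turn 0.0 rows>= 3 j6 -48
```

View pics/w4.png

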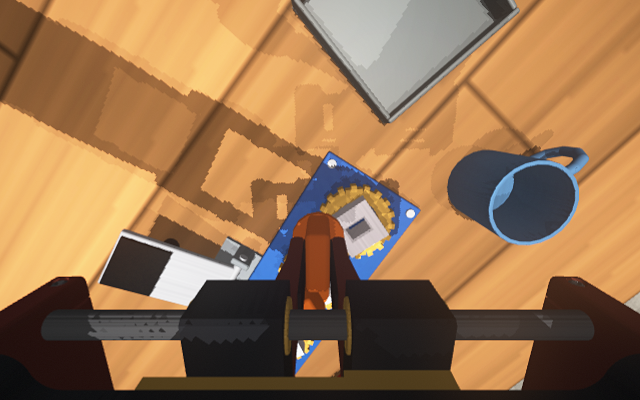

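The plug hangs upright between the fingers at (318,250), with the tray ahead at the top. I place it.

>>> arm_command(moves=[[0.646, 0.24, 0.148, -0.331, 1], [0.646, 0.24, 0.148, -0.331, 1], [0.646, 0.24, 0.148, -0.331, 1], [0.646, 0.24, 0.148, -0.331, 1], [0.646, 0.24, 0.148, -0.331, 1], [0.646, 0.24, 0.148, -0.331, 1], [0.646, 0.24, 0.148, -0.331, 1]])

```text
time_s: 7.18
ee_pos: [0.5001, 0.3129, 0.1599]
eef_rot: [0.087, 0.996, -0.001, -0.002]
wrist_force: [-0.6, -0.8, 0.3]
gripper_width: 0.0142
grasp_force: 19.9
```

>>> arm_command(moves=[[0, 0, 0.1, 0, 1], [0, 0, 0.2, 0, 1], [0, 0, 0.3, 0, 1], [0, 0, 0.38, 0, 1], [0, 0, 0.38, 0, 1], [0, 0, 0.38, 0, -0.4], [0, 0, 0.38, 0, -0.4], [0, 0, 0.38, 0, -0.4], [0, 0, 0.38, 0, -0.4], [0, 0, 0.38, 0, -0.4]])

```text
time_s: 8.02
ee_pos: [0.5017, 0.3122, 0.0677]
eef_rot: [0.089, 0.996, 0.0, 0.0]
wrist_force: [0.3, 0.4, -1.0]
gripper_width: 0.0443
grasp_force: 0.0
```

>>> arm_command(moves=[[0, 0, -0.2, 0, -0.4], [0, 0, -0.5, 0, -0.4], [0, 0, -0.5, 0, -0.4], [0, 0, -0.5, 0, -0.4], [0, 0, -0.5, 0, -0.4]])

```text
time_s: 8.43
ee_pos: [0.5029, 0.313, 0.1968]
eef_rot: [0.089, 0.996, 0.002, 0.003]
wrist_force: [-0.4, 0.1, -0.2]
gripper_width: 0.0617
grasp_force: 0.0
```

```bash
python3 - <<'E'
from tray import *
cap('wrist','w5')
plan([(.62,.0699,.16,68.7),(.62,.0699,.09,None)])
E
```

```text
at [0.502  0.3125 0.1937] yaw 79.8 t 8.5
frac [-0.637 -0.871  0.135] turn 0.092 rows>= 7 j6 -62
frac [0.   0.   0.28] turn 0.0 rows>= 2 j6 -62
```

>>> arm_command(moves=[[-0.637, -0.871, 0.135, 0.092, -0.3], [-0.637, -0.871, 0.135, 0.092, -0.3], [-0.637, -0.871, 0.135, 0.092, -0.3], [-0.637, -0.871, 0.135, 0.092, -0.3], [-0.637, -0.871, 0.135, 0.092, -0.3], [-0.637, -0.871, 0.135, 0.092, -0.3], [-0.637, -0.871, 0.135, 0.092, -0.3], [-0.637, -0.871, 0.135, 0.092, -0.3], [-0.637, -0.871, 0.135, 0.092, -0.3]])

```text
time_s: 9.23
ee_pos: [0.6188, 0.0686, 0.1556]
eef_rot: [0.186, 0.983, -0.0, -0.002]
wrist_force: [-0.4, 1.5, 0.3]
gripper_width: 0.0569
grasp_force: 0.0
```

```bash
python3 - <<'E'
from tray import *
im=cv2.cvtColor(cap('wrist','w6')['pixels'],cv2.COLOR_RGB2BGR)
cv2.imwrite('pics/two.png',np.hstack([cv2.imread('pics/w5.png')[:,120:520],im[:,120:520]]))
plan([(.62,.0699,.09,68.7)])
E
```

```text
at [0.6188 0.0698 0.1565] yaw 68.7 t 9.3
frac [-0.004  0.002  0.266] turn 0.0 rows>= 2 j6 -62
```

View pics/two.png

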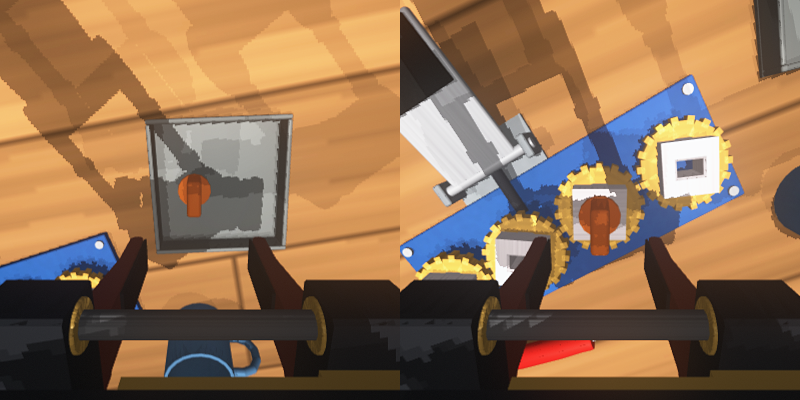

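Left: plug 1 stands in the tray at (195,190). Right: plug 2's bar at (600,225) is aligned between the fingers. I grip, lift and carry it.

>>> arm_command(moves=[[-0.004, 0, 0.266, 0, -0.3], [-0.004, 0, 0.266, 0, -0.3], [-0.004, 0, 0.266, 0, 1], [-0.004, 0, 0.266, 0, 1], [-0.004, 0, 0.266, 0, 1], [-0.004, 0, 0.266, 0, 1], [-0.004, 0, 0.266, 0, 1], [-0.004, 0, 0.266, 0, 1], [-0.004, 0, 0.266, 0, 1], [-0.004, 0, 0.266, 0, 1]])

```text
time_s: 10.12
ee_pos: [0.6211, 0.0694, 0.0934]
eef_rot: [0.184, 0.983, 0.0, 0.001]
wrist_force: [-0.2, 0.5, 4.5]
gripper_width: 0.0138
grasp_force: 20.0
```

>>> arm_command(moves=[[0, 0, 0, 0, 1], [0, 0, 0, 0, 1], [0, 0, -0.1, 0, 1], [0, 0, -0.2, 0, 1], [0, 0, -0.3, 0, 1], [0, 0, -0.44, 0, 1], [0, 0, -0.44, 0, 1], [0, 0, -0.44, 0, 1]])

```text
time_s: 10.78
ee_pos: [0.6215, 0.0693, 0.2047]
eef_rot: [0.184, 0.983, 0.001, 0.002]
wrist_force: [-1.3, -0.8, -0.6]
gripper_width: 0.0138
grasp_force: 20.0
```

```bash
python3 - <<'E'
from tray import *
s=ctrl.sense(); print(s['gripper_width'],s['grasp_force'],tray())
plan([(.505,.357,.16,80),(.505,.357,.064,None)])
E
```

```text
0.013845074338873348 19.99994784593582 []
at [0.6208 0.0693 0.2022] yaw 68.7 t 10.8
frac [0.849 0.905 0.169] turn -0.094 rows>= 8 j6 -45
frac [0.    0.    0.384] turn 0.0 rows>= 3 j6 -45
```

>>> arm_command(moves=[[0.849, 0.905, 0.169, -0.094, 1], [0.849, 0.905, 0.169, -0.094, 1], [0.849, 0.905, 0.169, -0.094, 1], [0.849, 0.905, 0.169, -0.094, 1], [0.849, 0.905, 0.169, -0.094, 1], [0.849, 0.905, 0.169, -0.094, 1], [0.849, 0.905, 0.169, -0.094, 1], [0.849, 0.905, 0.169, -0.094, 1], [0.849, 0.905, 0.169, -0.094, 1], [0.849, 0.905, 0.169, -0.094, 1]])

```text
time_s: 11.67
ee_pos: [0.5033, 0.3575, 0.1569]
eef_rot: [0.086, 0.996, -0.002, -0.002]
wrist_force: [0.0, -0.4, 0.0]
gripper_width: 0.0138
grasp_force: 20.0
```

```bash
python3 - <<'E'
from tray import *
plan([(.505,.357,.064,None)])
c=cap('wrist','w7')
hsv=cv2.cvtColor(c['pixels'],cv2.COLOR_RGB2HSV); H,S,V=[hsv[:,:,i].astype(int) for i in range(3)]
m=((H<14)&(S>150)&(V>90)); 
cv2.imwrite('pics/w7c.png',c['pixels'][:,100:560,::-1])
E
```

```text
at [0.5033 0.3575 0.1569] yaw 80.2 t 11.7
frac [-0.007 -0.001  0.372] turn 0.0 rows>= 3 j6 -45
```

View pics/w7c.png

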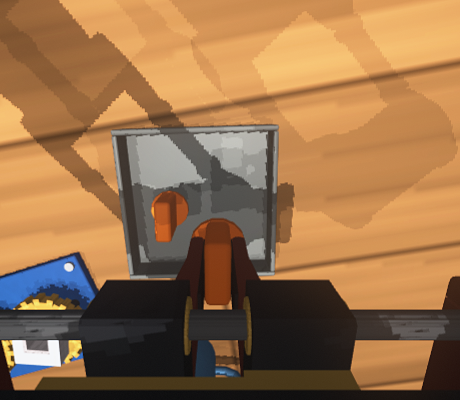

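The tray sits where measured. Plug 1 stands at crop (168,215) and the held plug 2 is beside it. I lower it and open only a little to clear plug 1.

>>> arm_command(moves=[[0, 0, 0.1, 0, 1], [0, 0, 0.2, 0, 1], [0, 0, 0.3, 0, 1], [0, 0, 0.372, 0, 1], [0, 0, 0.372, 0, 1], [0, 0, 0.372, 0, 1], [0, 0, 0.372, 0, 0.3], [0, 0, 0.372, 0, 0.3], [0, 0, 0.372, 0, 0.3], [0, 0, 0.372, 0, 0.3]])

```text
time_s: 12.55
ee_pos: [0.5053, 0.3573, 0.0683]
eef_rot: [0.087, 0.996, 0.001, 0.001]
wrist_force: [-0.0, 0.2, 0.1]
gripper_width: 0.0304
grasp_force: 0.0
```

>>> arm_command(moves=[[0, 0, -0.15, 0, 0.3], [0, 0, -0.3, 0, 0.3], [0, 0, -0.64, 0, 0.3], [0, 0, -0.64, 0, 0.3], [0, 0, -0.64, 0, -0.4], [0, 0, -0.64, 0, -0.4]])

```text
time_s: 13.05
ee_pos: [0.5059, 0.358, 0.2322]
eef_rot: [0.087, 0.996, 0.003, 0.004]
wrist_force: [0.3, 0.3, -0.7]
gripper_width: 0.0409
grasp_force: 0.0
```

```bash
python3 - <<'E'
from tray import *
c=cap('wrist','w8')
hsv=cv2.cvtColor(c['pixels'],cv2.COLOR_RGB2HSV); H,S,V=[hsv[:,:,i].astype(int) for i in range(3)]
for b in blobs(((H<14)&(S>150)&(V>90)).astype(np.uint8)*255,80): print('orange',b.reshape(-1,2).mean(0),rect(c,b,.06))
# view position for the gear unit and rack
plan([(.56,.13,.24,90),(.56,-.12,.24,90),(.60,-.34,.24,90)])
E
```

```text
orange [116.5405 383.0811] [730.2281  36.3069  23.397   12.2059 158.9587]
orange [ 25.931  183.0805] [440.6809  44.0429  24.4141  11.2417  79.9681]
orange [275.5146 190.2233] [499.4696 314.5306  44.0753  31.2643 168.5346]
orange [314.1134 188.732 ] [504.8549 355.6281  42.5793  31.297  169.9327]
orange [146.72  62.72] [348.7182 214.3449  34.7991   8.3442  90.2004]
orange [180.3158  45.2874] [340.9652 252.0215  46.4374  13.5672  91.0728]
orange [125.1493  21.9763] [312.7531 205.2029 107.3022  10.2324  92.9948]
orange [73.2982  6.1053] [292.5104 165.3476  50.722    5.2663  91.8455]
at [0.5052 0.3575 0.2287] yaw 80.0 t 13.1
frac [-0.373 -0.858 -0.045] turn -0.083 rows>= 6 j6 -77
frac [-0. -1. -0.] turn -0.0 rows>= 6 j6 -102
frac [-0.16 -0.88 -0.  ] turn -0.0 rows>= 6 j6 -120
```

Both plugs stand in the tray at about (0.499,0.315) and (0.505,0.356). I re-measure hubs 2 and 3 on the way to the rack.

```bash
python3 - <<'E'
from tray import *
plan([(.60,.18,.24,90),(.66,.02,.24,90),(.65,-.17,.24,90),(.63,-.345,.24,90)])
E
```

```text
at [0.5052 0.3575 0.2287] yaw 80.0 t 13.1
frac [-0.496 -0.634 -0.045] turn -0.083 rows>= 5 j6 -73
frac [-0.24 -0.64 -0.  ] turn -0.0 rows>= 5 j6 -88
frac [ 0.04 -0.76 -0.  ] turn -0.0 rows>= 5 j6 -105
frac [ 0.08 -0.7  -0.  ] turn -0.0 rows>= 5 j6 -119
```

>>> arm_command(moves=[[-0.496, -0.634, -0.045, -0.083, -0.4], [-0.496, -0.634, -0.045, -0.083, -0.4], [-0.496, -0.634, -0.045, -0.083, -0.4], [-0.496, -0.634, -0.045, -0.083, -0.4], [-0.496, -0.634, -0.045, -0.083, -0.4], [-0.496, -0.634, -0.045, -0.083, -0.4]])

```text
time_s: 13.6
ee_pos: [0.6014, 0.1733, 0.2353]
eef_rot: [0.004, 1.0, -0.002, -0.001]
wrist_force: [1.0, 0.8, 0.3]
gripper_width: 0.061
grasp_force: 0.0
```

>>> arm_command(moves=[[-0.24, -0.64, 0, 0, -0.4], [-0.24, -0.64, 0, 0, -0.4], [-0.24, -0.64, 0, 0, -0.4], [-0.24, -0.64, 0, 0, -0.4], [-0.24, -0.64, 0, 0, -0.4], [-0.24, -0.64, 0, 0, -0.4], [-0.24, -0.64, 0, 0, -0.4], [-0.24, -0.64, 0, 0, -0.4]])

```text
time_s: 14.27
ee_pos: [0.6589, 0.0212, 0.2372]
eef_rot: [-0.001, 1.0, 0.0, -0.001]
wrist_force: [-0.1, 0.4, 0.3]
gripper_width: 0.0613
grasp_force: 0.0
```

```bash
cat > meas.py <<'E'
from hubs import *
def hubs(c):
  hsv=cv2.cvtColor(c['pixels'],cv2.COLOR_RGB2HSV); S,V=hsv[:,:,1].astype(int),hsv[:,:,2].astype(int)
  m=((S<60)&(V>130)).astype(np.uint8)*255
  for b in blobs(clean(m>0),300):
    r=rect(c,b,.062)
    if 560<r[0]<750 and abs(r[1])<200 and r[2]>35 and r[2]<60:
        print('hub',r)
        f=np.zeros_like(m); cv2.drawContours(f,[cv2.convexHull(b)],-1,255,-1)
        for d in blobs(cv2.erode(f,np.ones((5,5)))&~m,30): print('   slot',rect(c,d,.062))
E
python3 - <<'E'
from meas import *
c=cap('wrist','w9'); print(ctrl.sense()['ee_pos'], yaw(ctrl.sense())); hubs(c)
E
```

```text
[0.6589 0.0215 0.2377] 90.11150804400117
hub [650.0052 -97.7928  47.5193  46.7265 156.5933]
   slot [649.6962 -96.9608  20.4241  12.9674 156.5139]
hub [637.3442 -13.4781  46.9091  46.7982 153.4963]
   slot [636.889  -13.5804  20.5351  12.6668  62.8088]
hub [620.1151  69.8194  47.0693  46.9025  68.5994]
   slot [620.0455  68.5773  21.8283  14.3455 159.1723]
hub [609.7253 154.2619  47.5211  46.6867  75.6558]
   slot [609.7364 153.5155  21.036   12.7978  74.9473]
hub [561.6138  14.3708  37.5554  12.1879  98.1681]
```

>>> arm_command(moves=[[0.04, -0.76, 0, 0, -0.4], [0.04, -0.76, 0, 0, -0.4], [0.04, -0.76, 0, 0, -0.4], [0.04, -0.76, 0, 0, -0.4], [0.04, -0.76, 0, 0, -0.4], [0.04, -0.76, 0, 0, -0.4]])

```text
time_s: 14.82
ee_pos: [0.6486, -0.1739, 0.2378]
eef_rot: [0.002, 1.0, -0.001, -0.0]
wrist_force: [0.7, 0.7, 0.6]
gripper_width: 0.0614
grasp_force: 0.0
```

>>> arm_command(moves=[[0.08, -0.7, 0, 0, -0.4], [0.08, -0.7, 0, 0, -0.4], [0.08, -0.7, 0, 0, -0.4], [0.08, -0.7, 0, 0, -0.4], [0.08, -0.7, 0, 0, -0.4], [0.08, -0.7, 0, 0, -0.4], [0.08, -0.7, 0, 0, -0.4], [0.08, -0.7, 0, 0, -0.4]])

```text
time_s: 15.48
ee_pos: [0.6304, -0.3426, 0.2386]
eef_rot: [-0.001, 1.0, 0.0, 0.0]
wrist_force: [0.7, -0.1, -0.1]
gripper_width: 0.0615
grasp_force: 0.0
```

```bash
python3 - <<'E'
from meas import *
c=cap('wrist','w10'); print(ctrl.sense()['ee_pos'], yaw(ctrl.sense()))
print(proj(c,[(.617,-.323,.058),(.548,-.338,.058),(.416,-.351,.058)]))
E
```

```text
[ 0.6304 -0.3426  0.2387] 90.17497425642041
[[334.454  178.0684]
 [321.6759 114.305 ]
 [308.8005 -33.6542]]
```

View pics/w10.png

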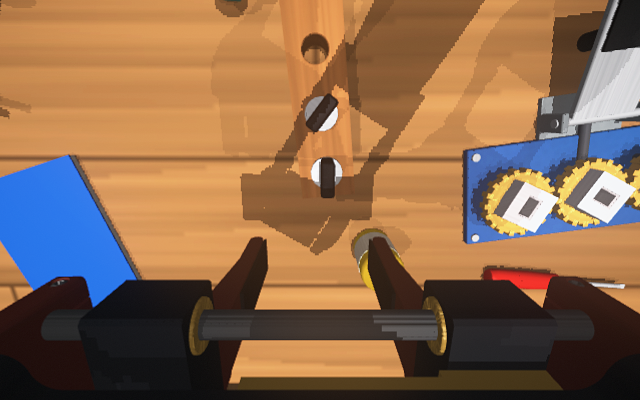

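The wrist view shows spindle A at (326,172), bar nearly along world x, spindle B at (321,114) with a diagonal bar, the empty hole at (315,48), the oil bottle at (375,255) and the blue folder on the left. I measure A and B.

```bash
cat >> meas.py <<'E'
def spin(c,guess,R=30):
    hsv=cv2.cvtColor(c['pixels'],cv2.COLOR_RGB2HSV); S,V=hsv[:,:,1].astype(int),hsv[:,:,2].astype(int)
    u=proj(c,[(guess[0],guess[1],.075)])[0]; yy,xx=np.mgrid[:400,:640]; near=np.hypot(xx-u[0],yy-u[1])<R
    w=clean((S<50)&(V>110)&near,2); k=clean((V<75)&near,3)
    for b in blobs(w,20): print('   white',b.reshape(-1,2).mean(0),cv2.contourArea(b))
    bs=blobs(w,20)
    if bs:
        p=plane(c,np.vstack(bs).reshape(-1,2),.058)[:,:2]*1000
        (x,y),r=cv2.minEnclosingCircle(p.astype(np.float32)); print('   disc',np.round([x,y,2*r],1))
    for b in blobs(k,60): print('   bar@.102',rect(c,b,.102),'@.058',rect(c,b,.058)[:2])
E
python3 - <<'E'
from meas import *
c=cap('wrist')
for g in [(.617,-.33),(.548,-.338)]: print(g); spin(c,g)
o,d=ray(c,[(320,200)]);print('cam',o)
E
```

```text
(0.617, -0.33)
   white [337.9808 172.0192] 114.0
   white [317.4561 173.2105] 164.5
   disc [ 611.7 -331.4   35.4]
   bar@.102 [ 608.079  -332.4545   38.9096   12.9794    0.3921] @.058 [ 616.8657 -330.8017]
(0.548, -0.338)
   white [330.6034 121.2586] 181.0
   white [313.375  107.2143] 168.0
   disc [ 548.2 -337.5   35.6]
   bar@.102 [ 547.3004 -339.1827   34.8597   12.9281  142.4236] @.058 [ 546.6238 -338.5775]
cam [ 0.5516 -0.3431  0.3846]
```

```bash
python3 - <<'E'
from meas import *
plan([(.611,-.3318,.135,90.4),(.611,-.3318,.081,None),(.611,-.3318,.20,None),(.6498,-.0974,.2,66.5),(.6498,-.0974,.15,None)])
E
```

```text
at [ 0.6303 -0.3428  0.2388] yaw 90.2 t 15.6
frac [0.077 0.044 0.415] turn -0.002 rows>= 3 j6 -119
frac [0.    0.    0.216] turn 0.0 rows>= 2 j6 -119
frac [ 0.     0.    -0.476] turn 0.0 rows>= 3 j6 -119
frac [-0.162  0.936 -0.   ] turn 0.199 rows>= 6 j6 -75
frac [0.  0.  0.2] turn 0.0 rows>= 2 j6 -75
```

>>> arm_command(moves=[[0.077, 0.044, 0.415, 0, -0.1], [0.077, 0.044, 0.415, 0, -0.1], [0.077, 0.044, 0.415, 0, -0.1], [0.077, 0.044, 0.415, 0, -0.1], [0.077, 0.044, 0.415, 0, -0.1], [0.077, 0.044, 0.415, 0, -0.1]], force=30)

```text
time_s: 16.08
ee_pos: [0.6114, -0.3341, 0.1375]
eef_rot: [-0.0, 1.0, -0.001, 0.002]
wrist_force: [0.2, -1.0, -0.7]
gripper_width: 0.0482
grasp_force: 0.0
```

>>> arm_command(moves=[[0, 0, 0.11, 0, -0.1], [0, 0, 0.218, 0, -0.1], [0, 0, 0.218, 0, -0.1], [0, 0, 0.218, 0, 1], [0, 0, 0.218, 0, 1], [0, 0, 0.218, 0, 1], [0, 0, 0.218, 0, 1], [0, 0, 0.218, 0, 1], [0, 0, 0.218, 0, 1], [0, 0, 0.218, 0, 1]])

```text
time_s: 16.92
ee_pos: [0.6106, -0.3345, 0.0814]
eef_rot: [0.0, 1.0, -0.0, 0.001]
wrist_force: [-0.5, 1.8, 5.6]
gripper_width: 0.0142
grasp_force: 30.0
```

```bash
python3 - <<'E'
from meas import *
s=ctrl.sense();print(s['gripper_width'],s['grasp_force'],s['wrist_force'],s['torque'])
plan([(.611,-.3318,.20,None)])
c=cap('wrist','w11'); cv2.imwrite('pics/w11c.png',c['pixels'][120:320,200:440,::-1].repeat(3,0).repeat(3,1))
E
```

```text
0.014220741878148178 30.000797510147095 [-0.5079  1.781   5.5732] [0.242  0.0613 0.016 ]
at [ 0.6106 -0.3345  0.0814] yaw 90.0 t 16.9
frac [-0.001  0.011 -0.474] turn 0.0 rows>= 3 j6 -119
```

View pics/w11c.png

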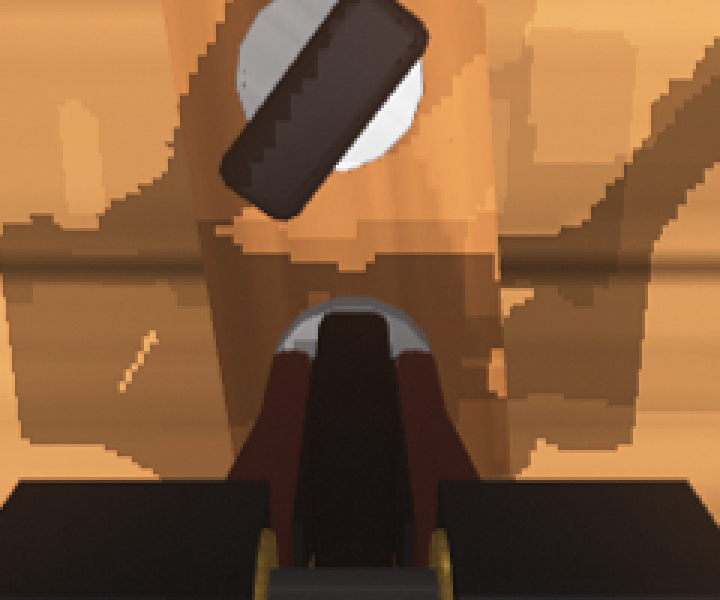

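Spindle A's black bar is held squarely at crop (355,400), with the shoulder behind it. Spindle B is above it, at crop (325,95). I lift and carry A to hub 4.

>>> arm_command(moves=[[0, 0, -0.1, 0, 1], [0, 0, -0.2, 0, 1], [0, 0, -0.3, 0, 1], [0, 0, -0.4, 0, 1], [0, 0, -0.474, 0, 1], [0, 0, -0.474, 0, 1]])

```text
time_s: 17.47
ee_pos: [0.6111, -0.3353, 0.2036]
eef_rot: [0.0, 1.0, -0.002, 0.003]
wrist_force: [0.9, -0.1, -0.2]
gripper_width: 0.0139
grasp_force: 30.0
```

>>> arm_command(moves=[[-0.16, 0.94, 0, 0.196, 1], [-0.16, 0.94, 0, 0.196, 1], [-0.16, 0.94, 0, 0.196, 1], [-0.16, 0.94, 0, 0.196, 1], [-0.16, 0.94, 0, 0.196, 1], [-0.16, 0.94, 0, 0.196, 1], [-0.16, 0.94, 0, 0.196, 1], [-0.16, 0.94, 0, 0.196, 1], [-0.16, 0.94, 0, 0.196, 1], [-0.16, 0.94, 0, 0.196, 1]])

```text
time_s: 18.3
ee_pos: [0.6497, -0.1008, 0.1972]
eef_rot: [0.205, 0.979, -0.0, -0.001]
wrist_force: [-0.4, -0.2, -1.7]
gripper_width: 0.0138
grasp_force: 30.0
```

```bash
python3 - <<'E'
from meas import *
s=ctrl.sense();print(s['gripper_width'],s['grasp_force'],s['wrist_force'],s['torque'])
plan([(.6498,-.0974,.15,66.5),(.6498,-.0974,.094,None)])
c=cap('scene','s1'); u=proj(c,[(.65,-.097,.12)])[0].astype(int); print(u)
cv2.imwrite('pics/s1c.png',cv2.resize(c['pixels'][u[1]-70:u[1]+60,u[0]-90:u[0]+90,::-1],None,fx=4,fy=4))
E
```

```text
0.013788919607982305 29.999690651893616 [-0.3633 -0.1678 -1.7128] [-0.0612 -0.0213  0.0361]
at [ 0.6497 -0.1008  0.1972] yaw 66.4 t 18.3
frac [0.005 0.012 0.189] turn -0.001 rows>= 2 j6 -75
frac [0.    0.    0.224] turn 0.0 rows>= 2 j6 -75
[275 216]
```

View pics/s1c.png

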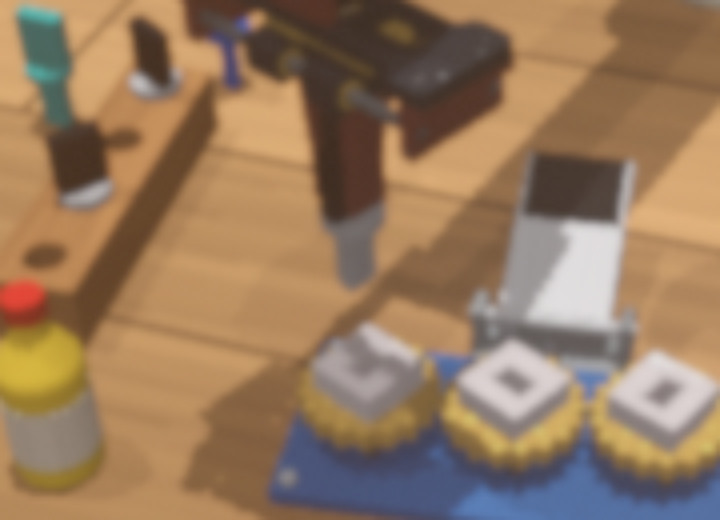

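The spindle hangs straight above hub 4. I come down to hover and settle.

>>> arm_command(moves=[[0.005, 0.012, 0.1, 0, 1], [0.005, 0.012, 0.187, 0, 1], [0.005, 0.012, 0.187, 0, 1], [0.005, 0.012, 0.187, 0, 1], [0.005, 0.012, 0.187, 0, 1], [0.005, 0.012, 0.187, 0, 1]])

```text
time_s: 18.85
ee_pos: [0.6509, -0.0969, 0.1538]
eef_rot: [0.204, 0.979, -0.0, 0.001]
wrist_force: [0.3, 0.3, -1.0]
gripper_width: 0.0137
grasp_force: 30.0
```

```bash
python3 - <<'E'
from meas import *
for i in range(3):
    plan([(.6498,-.0974,.15,66.5)]); cap('top')
E
```

```text
at [ 0.6509 -0.0969  0.1538] yaw 66.4 t 18.9
frac [ 0.003 -0.003  0.015] turn -0.001 rows>= 1 j6 -75
at [ 0.6509 -0.0967  0.1539] yaw 66.4 t 18.9
frac [ 0.003 -0.004  0.015] turn -0.001 rows>= 1 j6 -75
at [ 0.6509 -0.0966  0.1536] yaw 66.4 t 18.9
frac [ 0.003 -0.005  0.014] turn -0.0 rows>= 1 j6 -75
```

>>> arm_command(moves=[[0.003, -0.004, 0.03, 0, 1], [0.003, -0.004, 0.05, 0, 1], [0.003, -0.004, 0.07, 0, 1], [0.003, -0.004, 0.09, 0, 1], [0.003, -0.004, 0.11, 0, 1], [0.003, -0.004, 0.125, 0, 1], [0.003, -0.004, 0.125, 0, 1]])

```text
time_s: 19.58
ee_pos: [0.6492, -0.0969, 0.1192]
eef_rot: [0.204, 0.979, -0.0, -0.0]
wrist_force: [2.4, -1.3, -2.3]
gripper_width: 0.0137
grasp_force: 30.0
```

The foot is in the slot and forces are low. I continue to flush.

>>> arm_command(moves=[[0, 0, 0.03, 0, 1], [0, 0, 0.055, 0, 1], [0, 0, 0.075, 0, 1], [0, 0, 0.09, 0, 1], [0, 0, 0.105, 0, 1], [0, 0, 0.115, 0, 1], [0, 0, 0.115, 0, 1]])

```text
time_s: 20.17
ee_pos: [0.6492, -0.0969, 0.0933]
eef_rot: [0.204, 0.979, -0.0, 0.001]
wrist_force: [-1.9, -1.2, 5.4]
gripper_width: 0.014
grasp_force: 30.0
```

```bash
python3 - <<'E'
from meas import *
s=ctrl.sense();print(s['wrist_force'],s['torque']); plan([(.6498,-.0974,.093,66.5)])
E
```

```text
[-1.9053 -1.1543  5.3867] [-0.0608  0.2672 -0.0004]
at [ 0.6492 -0.0969  0.0933] yaw 66.5 t 20.2
frac [-0.003 -0.001  0.001] turn -0.0 rows>= 1 j6 -75
```

Flush, with 5 N of contact. I release, rise, and go for spindle B.

>>> arm_command(moves=[[0, 0, 0.01, 0, 1], [0, 0, 0, 0, 0.1], [0, 0, 0, 0, 0.1], [0, 0, 0, 0, 0.1], [0, 0, 0, 0, 0.1], [0, 0, -0.1, 0, 0.1], [0, 0, -0.3, 0, 0.1], [0, 0, -0.45, 0, 0.1], [0, 0, -0.45, 0, 0.1], [0, 0, -0.45, 0, 0.1]])

```text
time_s: 21.0
ee_pos: [0.6505, -0.097, 0.2088]
eef_rot: [0.204, 0.979, 0.0, 0.004]
wrist_force: [-0.1, -0.1, -0.0]
gripper_width: 0.0396
grasp_force: 0.0
```

```bash
python3 - <<'E'
from meas import *
s=ctrl.sense();print(s['gripper_width'])
plan([(.5478,-.3383,.2,52.4),(.5478,-.3383,.135,52.4)])
E
```

```text
0.03959508671952817
at [ 0.6505 -0.097   0.2088] yaw 66.5 t 21.0
frac [-0.008 -1.049  0.035] turn 0.117 rows>= 7 j6 -84
frac [0.   0.   0.26] turn -0.0 rows>= 2 j6 -84
```

>>> arm_command(moves=[[-0.008, -1, 0.035, 0.117, -0.1], [-0.008, -1, 0.035, 0.117, -0.1], [-0.008, -1, 0.035, 0.117, -0.1], [-0.008, -1, 0.035, 0.117, -0.1], [-0.008, -1, 0.035, 0.117, -0.1], [-0.008, -1, 0.035, 0.117, -0.1], [-0.008, -1, 0.035, 0.117, -0.1], [-0.008, -1, 0.035, 0.117, -0.1], [-0.008, -1, 0.035, 0.117, -0.1], [-0.008, -1, 0.035, 0.117, -0.1]])

```text
time_s: 21.83
ee_pos: [0.5516, -0.3254, 0.1943]
eef_rot: [0.321, 0.947, 0.0, -0.001]
wrist_force: [-0.6, 0.4, 0.0]
gripper_width: 0.0484
grasp_force: 0.0
```

```bash
python3 - <<'E'
from meas import *
plan([(.5478,-.3383,.135,52.4)])
c=cap('wrist','w12'); spin(c,(.5478,-.3383),45)
E
```

```text
at [ 0.5516 -0.3254  0.1943] yaw 52.5 t 21.8
frac [-0.02  -0.05   0.237] turn 0.001 rows>= 2 j6 -84
   white [315.3167 205.9667] 189.0
   white [292.1786 204.    ] 119.0
   disc [ 548.3 -338.7   35.4]
   bar@.102 [ 543.6131 -335.2328   43.3716   13.8921  141.2204] @.058 [ 553.6131 -345.8741]
```

>>> arm_command(moves=[[-0.02, -0.05, 0.237, 0, -0.1], [-0.02, -0.05, 0.237, 0, -0.1], [-0.02, -0.05, 0.237, 0, -0.1], [-0.02, -0.05, 0.237, 0, -0.1], [-0.02, -0.05, 0.237, 0, -0.1]])

```text
time_s: 22.3
ee_pos: [0.5485, -0.339, 0.1379]
eef_rot: [0.321, 0.947, -0.0, 0.001]
wrist_force: [-0.7, 0.0, 1.2]
gripper_width: 0.0479
grasp_force: 0.0
```

```bash
python3 - <<'E'
from meas import *
plan([(.5481,-.3383,.081,52.2),(.5478,-.3383,.2,None)])
E
```

```text
at [ 0.5485 -0.339   0.1379] yaw 52.5 t 22.3
frac [0.003 0.001 0.228] turn 0.003 rows>= 2 j6 -84
frac [ 0.001 -0.001 -0.476] turn 0.0 rows>= 3 j6 -84
```

>>> arm_command(moves=[[0.003, 0.001, 0.11, 0, -0.1], [0.003, 0.001, 0.228, 0, -0.1], [0.003, 0.001, 0.228, 0, -0.1], [0.003, 0.001, 0.228, 0, 1], [0.003, 0.001, 0.228, 0, 1], [0.003, 0.001, 0.228, 0, 1], [0.003, 0.001, 0.228, 0, 1], [0.003, 0.001, 0.228, 0, 1], [0.003, 0.001, 0.228, 0, 1], [0.003, 0.001, 0.228, 0, 1]])

```text
time_s: 23.13
ee_pos: [0.5475, -0.3395, 0.0805]
eef_rot: [0.322, 0.947, -0.0, 0.001]
wrist_force: [-0.9, 0.9, 4.7]
gripper_width: 0.0141
grasp_force: 30.0
```

>>> arm_command(moves=[[0, 0, 0, 0, 1], [0, 0, -0.1, 0, 1], [0, 0, -0.2, 0, 1], [0, 0, -0.3, 0, 1], [0, 0, -0.4, 0, 1], [0, 0, -0.48, 0, 1], [0, 0, -0.48, 0, 1], [0, 0, -0.48, 0, 1]])

```text
time_s: 23.8
ee_pos: [0.5473, -0.3393, 0.1994]
eef_rot: [0.322, 0.947, -0.0, 0.001]
wrist_force: [-1.1, 0.3, -2.5]
gripper_width: 0.014
grasp_force: 30.0
```

```bash
python3 - <<'E'
from meas import *
plan([(.56,-.16,.2,10),(.6371,-.0135,.2,-26.4),(.6371,-.0135,.15,None)])
E
```

```text
at [ 0.5473 -0.3393  0.1994] yaw 52.4 t 23.8
frac [ 0.397  0.6   -0.002] turn 0.354 rows>= 6 j6 -26
frac [ 0.524  0.405 -0.   ] turn 0.303 rows>= 6 j6 25
frac [0.  0.  0.2] turn 0.0 rows>= 2 j6 25
```

>>> arm_command(moves=[[0.397, 0.6, 0, 0.354, 1], [0.397, 0.6, 0, 0.354, 1], [0.397, 0.6, 0, 0.354, 1], [0.397, 0.6, 0, 0.354, 1], [0.397, 0.6, 0, 0.354, 1], [0.397, 0.6, 0, 0.354, 1], [0.397, 0.6, 0, 0.354, 1]])

```text
time_s: 24.38
ee_pos: [0.5592, -0.1579, 0.1961]
eef_rot: [0.644, 0.765, -0.001, -0.002]
wrist_force: [-0.2, -1.0, -1.1]
gripper_width: 0.0141
grasp_force: 30.0
```

>>> arm_command(moves=[[0.524, 0.405, 0, 0.303, 1], [0.524, 0.405, 0, 0.303, 1], [0.524, 0.405, 0, 0.303, 1], [0.524, 0.405, 0, 0.303, 1], [0.524, 0.405, 0, 0.303, 1], [0.524, 0.405, 0, 0.303, 1], [0.524, 0.405, 0, 0.303, 1], [0.524, 0.405, 0, 0.303, 1], [0.524, 0.405, 0, 0.303, 1]])

```text
time_s: 25.13
ee_pos: [0.6366, -0.0141, 0.1979]
eef_rot: [0.85, 0.528, -0.001, -0.0]
wrist_force: [0.2, 0.3, -0.7]
gripper_width: 0.0141
grasp_force: 30.0
```

```bash
python3 - <<'E'
from meas import *
plan([(.6371,-.0135,.15,-26.4)])
E
```

```text
at [ 0.6366 -0.0141  0.1979] yaw -26.3 t 25.1
frac [0.003 0.001 0.192] turn 0.001 rows>= 2 j6 25
```

>>> arm_command(moves=[[0.003, 0.001, 0.1, 0, 1], [0.003, 0.001, 0.185, 0, 1], [0.003, 0.001, 0.185, 0, 1], [0.003, 0.001, 0.185, 0, 1], [0.003, 0.001, 0.185, 0, 1], [0.003, 0.001, 0.185, 0, 1]])

```text
time_s: 25.63
ee_pos: [0.6382, -0.013, 0.155]
eef_rot: [0.85, 0.527, 0.001, 0.001]
wrist_force: [-1.2, 0.3, -1.2]
gripper_width: 0.0138
grasp_force: 30.0
```

```bash
python3 - <<'E'
from meas import *
plan([(.6371,-.0135,.15,-26.4)])
E
```

```text
at [ 0.6382 -0.013   0.155 ] yaw -26.4 t 25.6
frac [-0.004 -0.003  0.02 ] turn -0.0 rows>= 1 j6 25
```

>>> arm_command(moves=[[-0.004, -0.003, 0.03, 0, 1], [-0.004, -0.003, 0.05, 0, 1], [-0.004, -0.003, 0.07, 0, 1], [-0.004, -0.003, 0.09, 0, 1], [-0.004, -0.003, 0.11, 0, 1], [-0.004, -0.003, 0.13, 0, 1], [-0.004, -0.003, 0.13, 0, 1]])

```text
time_s: 26.22
ee_pos: [0.6362, -0.0133, 0.1188]
eef_rot: [0.85, 0.527, -0.0, -0.0]
wrist_force: [1.2, -0.5, -2.5]
gripper_width: 0.0139
grasp_force: 30.0
```

```bash
python3 - <<'E'
from meas import *
s=ctrl.sense();print(s['wrist_force'],s['torque']); plan([(.6371,-.0135,.093,-26.4)])
E
```

```text
[ 1.1841 -0.488  -2.5106] [-0.3063 -0.1841  0.066 ]
at [ 0.6362 -0.0133  0.1188] yaw -26.4 t 26.2
frac [0.001 0.004 0.103] turn -0.0 rows>= 1 j6 25
```

In the slot. I press home, release and rise.

>>> arm_command(moves=[[0, 0, 0.03, 0, 1], [0, 0, 0.055, 0, 1], [0, 0, 0.075, 0, 1], [0, 0, 0.09, 0, 1], [0, 0, 0.105, 0, 1], [0, 0, 0.115, 0, 1], [0, 0, 0.115, 0, 1]])

```text
time_s: 26.8
ee_pos: [0.6363, -0.0132, 0.0925]
eef_rot: [0.85, 0.527, 0.0, 0.0]
wrist_force: [-3.0, -1.4, 3.4]
gripper_width: 0.0135
grasp_force: 30.0
```

>>> arm_command(moves=[[0, 0, 0.01, 0, 1], [0, 0, 0, 0, 0.1], [0, 0, 0, 0, 0.1], [0, 0, 0, 0, 0.1], [0, 0, 0, 0, 0.1], [0, 0, -0.1, 0, 0.1], [0, 0, -0.3, 0, 0.1], [0, 0, -0.5, 0, 0.1], [0, 0, -0.5, 0, 0.1], [0, 0, -0.5, 0, 0.1]])

```text
time_s: 27.63
ee_pos: [0.6382, -0.0132, 0.2235]
eef_rot: [0.85, 0.527, 0.004, 0.003]
wrist_force: [0.7, -0.6, 1.4]
gripper_width: 0.0395
grasp_force: 0.0
```

```bash
python3 - <<'E'
from meas import *
plan([(.50,-.15,.23,40),(.50,-.345,.24,70)])
E
```

```text
at [ 0.6382 -0.0132  0.2235] yaw -26.4 t 27.6
frac [-0.736 -0.252 -0.026] turn -0.553 rows>= 10 j6 -57
frac [-0.598 -0.501 -0.04 ] turn -0.25 rows>= 5 j6 -105
```

>>> arm_command(moves=[[-0.736, -0.252, -0.026, -0.553, -0.1], [-0.736, -0.252, -0.026, -0.553, -0.1], [-0.736, -0.252, -0.026, -0.553, -0.1], [-0.736, -0.252, -0.026, -0.553, -0.1], [-0.736, -0.252, -0.026, -0.553, -0.1], [-0.736, -0.252, -0.026, -0.553, -0.1], [-0.736, -0.252, -0.026, -0.553, -0.1], [-0.736, -0.252, -0.026, -0.553, -0.1], [-0.736, -0.252, -0.026, -0.553, -0.1], [-0.736, -0.252, -0.026, -0.553, -0.1]])

```text
time_s: 28.47
ee_pos: [0.4977, -0.1499, 0.2212]
eef_rot: [0.42, 0.907, -0.0, -0.001]
wrist_force: [-0.6, -0.2, -0.1]
gripper_width: 0.0483
grasp_force: 0.0
```

>>> arm_command(moves=[[-0.598, -0.501, -0.04, -0.25, -0.1], [-0.598, -0.501, -0.04, -0.25, -0.1], [-0.598, -0.501, -0.04, -0.25, -0.1], [-0.598, -0.501, -0.04, -0.25, -0.1], [-0.598, -0.501, -0.04, -0.25, -0.1], [-0.598, -0.501, -0.04, -0.25, -0.1], [-0.598, -0.501, -0.04, -0.25, -0.1], [-0.598, -0.501, -0.04, -0.25, -0.1]])

```text
time_s: 29.13
ee_pos: [0.4979, -0.3443, 0.2316]
eef_rot: [0.175, 0.985, 0.001, -0.001]
wrist_force: [0.6, -0.2, -0.9]
gripper_width: 0.0486
grasp_force: 0.0
```

```bash
python3 - <<'E'
from meas import *
c=cap('wrist','w13'); s=ctrl.sense(); print(s['ee_pos'],yaw(s)); spin(c,(.416,-.351),40); print(proj(c,[(.416,-.351,.075)]))
E
```

```text
[ 0.4982 -0.3438  0.2322] 69.96445186702074
   white [283.3265 139.5306] 106.5
   white [286.8226 116.5161] 197.0
   disc [ 420.9 -351.6   35.4]
   bar@.102 [ 419.9576 -350.7361   36.5636   14.122    58.9791] @.058 [ 419.2564 -356.0204]
[[282.3221 122.6481]]
```

View pics/w13.png

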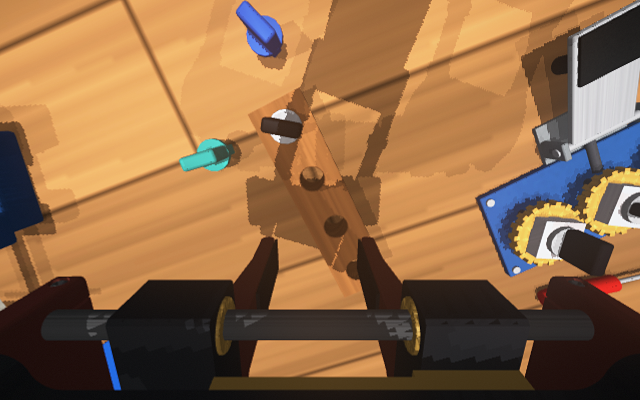

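Spindle C (black) stands at (282,126) on the rack. The turquoise look-alike at (207,155) and the blue one at (262,32) are off the rack. C is at (0.421,-0.352) with its bar at 59°.

```bash
python3 - <<'E'
from meas import *
plan([(.45,-.348,.2,15),(.4209,-.3514,.138,-31)])
E
```

```text
at [ 0.4982 -0.3438  0.2322] yaw 70.0 t 29.2
frac [ 0.175 -0.082  0.129] turn 0.458 rows>= 8 j6 -53
frac [ 0.017 -0.116  0.248] turn 0.383 rows>= 7 j6 -9
```

>>> arm_command(moves=[[0.175, -0.082, 0.129, 0.458, -0.1], [0.175, -0.082, 0.129, 0.458, -0.1], [0.175, -0.082, 0.129, 0.458, -0.1], [0.175, -0.082, 0.129, 0.458, -0.1], [0.175, -0.082, 0.129, 0.458, -0.1], [0.175, -0.082, 0.129, 0.458, -0.1], [0.175, -0.082, 0.129, 0.458, -0.1], [0.175, -0.082, 0.129, 0.458, -0.1], [0.175, -0.082, 0.129, 0.458, -0.1]])

```text
time_s: 29.93
ee_pos: [0.4504, -0.3475, 0.2011]
eef_rot: [0.609, 0.793, 0.0, 0.0]
wrist_force: [0.5, -0.2, -0.4]
gripper_width: 0.0484
grasp_force: 0.0
```

>>> arm_command(moves=[[0.017, -0.116, 0, 0.383, -0.1], [0.017, -0.116, 0, 0.383, -0.1], [0.017, -0.116, 0, 0.383, -0.1], [0.017, -0.116, 0, 0.383, -0.1], [0.017, -0.116, 0.1, 0.383, -0.1], [0.017, -0.116, 0.248, 0.383, -0.1], [0.017, -0.116, 0.248, 0.383, -0.1], [0.017, -0.116, 0.248, 0.383, -0.1], [0.017, -0.116, 0.248, 0.383, -0.1], [0.017, -0.116, 0.248, 0.383, -0.1]])

```text
time_s: 30.77
ee_pos: [0.4216, -0.3526, 0.1407]
eef_rot: [0.869, 0.494, 0.0, 0.001]
wrist_force: [-0.1, -0.1, 0.7]
gripper_width: 0.0485
grasp_force: 0.0
```

```bash
python3 - <<'E'
from meas import *
c=cap('wrist','w14'); spin(c,(.421,-.3515),45)
plan([(.4209,-.3516,.081,-31)])
E
```

```text
white [329.338  218.8169] 255.5
   white [301.1096 217.863 ] 227.5
   disc [ 420.3 -353.2   35.6]
   bar@.102 [ 423.4108 -346.568    45.078    13.705    58.5073] @.058 [ 414.1452 -361.3698]
at [ 0.4216 -0.3528  0.1409] yaw -30.8 t 30.8
frac [ 0.003 -0.005  0.239] turn 0.002 rows>= 2 j6 -9
```

>>> arm_command(moves=[[0.001, -0.004, 0.11, 0, -0.1], [0.001, -0.004, 0.24, 0, -0.1], [0.001, -0.004, 0.24, 0, -0.1], [0.001, -0.004, 0.24, 0, 1], [0.001, -0.004, 0.24, 0, 1], [0.001, -0.004, 0.24, 0, 1], [0.001, -0.004, 0.24, 0, 1], [0.001, -0.004, 0.24, 0, 1], [0.001, -0.004, 0.24, 0, 1], [0.001, -0.004, 0.24, 0, 1]])

```text
time_s: 31.65
ee_pos: [0.4204, -0.3523, 0.0802]
eef_rot: [0.87, 0.493, 0.0, 0.001]
wrist_force: [-1.8, 0.9, 4.0]
gripper_width: 0.0139
grasp_force: 30.0
```

>>> arm_command(moves=[[0, 0, 0, 0, 1], [0, 0, -0.1, 0, 1], [0, 0, -0.2, 0, 1], [0, 0, -0.3, 0, 1], [0, 0, -0.4, 0, 1], [0, 0, -0.52, 0, 1], [0, 0, -0.52, 0, 1], [0, 0, -0.52, 0, 1]])

```text
time_s: 32.32
ee_pos: [0.4207, -0.3524, 0.2104]
eef_rot: [0.87, 0.493, 0.001, 0.002]
wrist_force: [0.5, -0.4, -2.0]
gripper_width: 0.0141
grasp_force: 30.0
```

```bash
python3 - <<'E'
from meas import *
plan([(.46,-.12,.21,-30),(.52,.10,.21,-14.5),(.6097,.1538,.2,-14.5)])
E
```

```text
at [ 0.4207 -0.3524  0.2104] yaw -31.0 t 32.3
frac [ 0.878 -0.344  0.002] turn -0.008 rows>= 6 j6 15
frac [ 0.882 -0.232 -0.   ] turn -0.129 rows>= 6 j6 25
frac [0.298 0.293 0.04 ] turn -0.0 rows>= 3 j6 29
```

>>> arm_command(moves=[[0.878, -0.344, 0, -0.008, 1], [0.878, -0.344, 0, -0.008, 1], [0.878, -0.344, 0, -0.008, 1], [0.878, -0.344, 0, -0.008, 1], [0.878, -0.344, 0, -0.008, 1], [0.878, -0.344, 0, -0.008, 1], [0.878, -0.344, 0, -0.008, 1]])

```text
time_s: 32.9
ee_pos: [0.4592, -0.1147, 0.2064]
eef_rot: [0.865, 0.502, -0.0, -0.002]
wrist_force: [0.0, -0.4, -1.6]
gripper_width: 0.0139
grasp_force: 30.0
```

>>> arm_command(moves=[[0.882, -0.232, 0, -0.129, 1], [0.882, -0.232, 0, -0.129, 1], [0.882, -0.232, 0, -0.129, 1], [0.882, -0.232, 0, -0.129, 1], [0.882, -0.232, 0, -0.129, 1], [0.882, -0.232, 0, -0.129, 1], [0.882, -0.232, 0, -0.129, 1]])

```text
time_s: 33.48
ee_pos: [0.5192, 0.1038, 0.2057]
eef_rot: [0.789, 0.614, -0.001, -0.002]
wrist_force: [0.1, -0.6, -1.6]
gripper_width: 0.0141
grasp_force: 30.0
```

>>> arm_command(moves=[[0.298, 0.293, 0.04, 0, 1], [0.298, 0.293, 0.04, 0, 1], [0.298, 0.293, 0.04, 0, 1], [0.298, 0.293, 0.04, 0, 1], [0.298, 0.293, 0.04, 0, 1], [0.298, 0.293, 0.04, 0, 1], [0.298, 0.293, 0.04, 0, 1]])

```text
time_s: 34.07
ee_pos: [0.6084, 0.1529, 0.1989]
eef_rot: [0.791, 0.612, -0.0, 0.0]
wrist_force: [-0.4, -0.1, -1.3]
gripper_width: 0.0139
grasp_force: 30.0
```

```bash
python3 - <<'E'
from meas import *
plan([(.6097,.1538,.153,-14.5)])
E
```

```text
at [0.6084 0.1529 0.1989] yaw -14.6 t 34.1
frac [0.005 0.004 0.184] turn -0.001 rows>= 2 j6 29
```

>>> arm_command(moves=[[0.005, 0.004, 0.1, 0, 1], [0.005, 0.004, 0.184, 0, 1], [0.005, 0.004, 0.184, 0, 1], [0.005, 0.004, 0.184, 0, 1], [0.005, 0.004, 0.184, 0, 1], [0.005, 0.004, 0.184, 0, 1], [0.005, 0.004, 0.184, 0, 1]])

```text
time_s: 34.65
ee_pos: [0.6109, 0.1552, 0.1551]
eef_rot: [0.791, 0.612, 0.001, 0.001]
wrist_force: [-0.1, 0.5, -1.2]
gripper_width: 0.0142
grasp_force: 30.0
```

```bash
python3 - <<'E'
from meas import *
plan([(.6097,.1538,.153,-14.5)])
E
```

```text
at [0.6109 0.1552 0.1551] yaw -14.5 t 34.6
frac [-0.007 -0.003  0.008] turn -0.0 rows>= 1 j6 29
```

>>> arm_command(moves=[[-0.006, -0.003, 0.03, 0, 1], [-0.006, -0.003, 0.05, 0, 1], [-0.006, -0.003, 0.07, 0, 1], [-0.006, -0.003, 0.09, 0, 1], [-0.006, -0.003, 0.11, 0, 1], [-0.006, -0.003, 0.13, 0, 1], [-0.006, -0.003, 0.13, 0, 1]])

```text
time_s: 35.23
ee_pos: [0.6085, 0.1538, 0.1185]
eef_rot: [0.791, 0.612, -0.001, -0.001]
wrist_force: [-0.7, -0.4, -1.5]
gripper_width: 0.0137
grasp_force: 30.0
```

```bash
python3 - <<'E'
from meas import *
s=ctrl.sense();print(s['wrist_force'],s['torque']); plan([(.6097,.1538,.0925,-14.5)])
E
```

```text
[-0.6579 -0.3615 -1.5097] [-0.0167  0.0861  0.0234]
at [0.6085 0.1538 0.1185] yaw -14.5 t 35.2
frac [0.001 0.005 0.104] turn -0.0 rows>= 1 j6 29
```

>>> arm_command(moves=[[0, 0, 0.03, 0, 1], [0, 0, 0.055, 0, 1], [0, 0, 0.075, 0, 1], [0, 0, 0.09, 0, 1], [0, 0, 0.105, 0, 1], [0, 0, 0.115, 0, 1], [0, 0, 0.115, 0, 1]])

```text
time_s: 35.82
ee_pos: [0.6093, 0.154, 0.0923]
eef_rot: [0.791, 0.612, 0.0, 0.0]
wrist_force: [-2.2, -0.5, 1.5]
gripper_width: 0.0139
grasp_force: 30.0
```

>>> arm_command(moves=[[0, 0, 0.01, 0, 1], [0, 0, 0, 0, 0.1], [0, 0, 0, 0, 0.1], [0, 0, 0, 0, 0.1], [0, 0, 0, 0, 0.1], [0, 0, -0.1, 0, 0.1], [0, 0, -0.3, 0, 0.1], [0, 0, -0.5, 0, 0.1], [0, 0, -0.5, 0, 0.1], [0, 0, -0.5, 0, 0.1]])

```text
time_s: 36.65
ee_pos: [0.611, 0.1543, 0.2235]
eef_rot: [0.791, 0.612, 0.005, 0.002]
wrist_force: [0.2, -0.2, 0.6]
gripper_width: 0.0397
grasp_force: 0.0
```

```bash
python3 - <<'E'
from meas import *
plan([(.56,.07,.24,40),(.60,.0,.26,90)])
E
```

```text
at [0.611  0.1543 0.2235] yaw -14.5 t 36.6
frac [-0.378 -0.113 -0.066] turn -0.454 rows>= 8 j6 -33
frac [-0.317 -0.057 -0.08 ] turn -0.417 rows>= 7 j6 -90
```

>>> arm_command(moves=[[-0.378, -0.113, -0.066, -0.454, 0.1], [-0.378, -0.113, -0.066, -0.454, 0.1], [-0.378, -0.113, -0.066, -0.454, 0.1], [-0.378, -0.113, -0.066, -0.454, 0.1], [-0.378, -0.113, -0.066, -0.454, 0.1], [-0.378, -0.113, -0.066, -0.454, 0.1], [-0.378, -0.113, -0.066, -0.454, 0.1], [-0.378, -0.113, -0.066, -0.454, 0.1], [-0.378, -0.113, -0.066, -0.454, 0.1]])

```text
time_s: 37.4
ee_pos: [0.5578, 0.0694, 0.2313]
eef_rot: [0.422, 0.907, -0.001, -0.001]
wrist_force: [-0.1, -0.0, -0.1]
gripper_width: 0.0393
grasp_force: 0.0
```

>>> arm_command(moves=[[-0.27, 0.137, -0.08, -0.417, 0.1], [-0.27, 0.137, -0.08, -0.417, 0.1], [-0.27, 0.137, -0.08, -0.417, 0.1], [-0.27, 0.137, -0.08, -0.417, 0.1], [-0.27, 0.137, -0.08, -0.417, 0.1], [-0.27, 0.137, -0.08, -0.417, 0.1], [-0.27, 0.137, -0.08, -0.417, 0.1], [-0.27, 0.137, -0.08, -0.417, 0.1], [-0.27, 0.137, -0.08, -0.417, 0.1]])

```text
time_s: 38.15
ee_pos: [0.6276, 0.0398, 0.2521]
eef_rot: [0.003, 1.0, -0.0, -0.001]
wrist_force: [0.0, -0.2, -0.2]
gripper_width: 0.0397
grasp_force: 0.0
```

```bash
python3 - <<'E'
from meas import *
from tray import tray
c=cap('wrist','w15'); s=ctrl.sense(); print(s['ee_pos'],yaw(s))
hsv=cv2.cvtColor(c['pixels'],cv2.COLOR_RGB2HSV); H,S,V=[hsv[:,:,i].astype(int) for i in range(3)]
for b in blobs(((H<14)&(S>150)&(V>90)).astype(np.uint8)*255,150): print('orange',b.reshape(-1,2).mean(0),rect(c,b,.06))
print(tray())
# pedal: black rubber pad
for b in blobs(clean((V<80)&(S<140)),400):
    r=rect(c,b,.067); print('dark',b.reshape(-1,2).mean(0),r)
E
```

```text
[0.6276 0.0398 0.2523] 89.68758471562091
orange [ 29.4632 285.8632] [ 759.3163 -343.0477   56.5852   16.8022  119.6401]
orange [236.0128 273.0128] [740.631  -65.0784  42.7635  20.3513  89.65  ]
orange [ 11.1021 166.6553] [ 600.2521 -311.3996   83.5064   31.1445  162.4105]
orange [580.0627  69.7519] [501.8943 323.7559 104.5515  43.7648  83.0206]
orange [292.948    9.6012] [444.5394  19.0248  30.9893  15.7318  89.7022]
orange [319.2868   4.1705] [440.3924  40.7026  44.1621   6.9786  92.9858]
[]
dark [325.915  346.9302] [817.2958  42.6119 940.6999 256.1673  89.6478]
dark [524.8788 255.2424] [715.3452 298.4749  75.6458  74.1051 145.8778]
dark [490.15 230.36] [681.4648 245.336   78.1356  77.9731  57.4557]
dark [192.303  214.6061] [ 659.4537 -109.5741   58.3129   25.8573  155.45  ]
dark [269.0426 204.0957] [644.9764 -17.7392  40.3041  28.448   63.7797]
dark [426.1845 178.301 ] [615.8542 164.7272  55.5266  18.1059  75.1187]
dark [618.2172 104.9899] [535.654  361.2441  84.8131  25.0044 171.7697]
dark [600.9178  17.0308] [451.2516 318.4786 121.7278  34.7104  67.6357]
dark [507.2048  64.785 ] [501.4103 235.4596 127.4884  17.396  171.7686]
dark [246.2297  25.4865] [459.2475 -29.5503  63.7595  51.4058  98.4091]
```

View pics/w15.png

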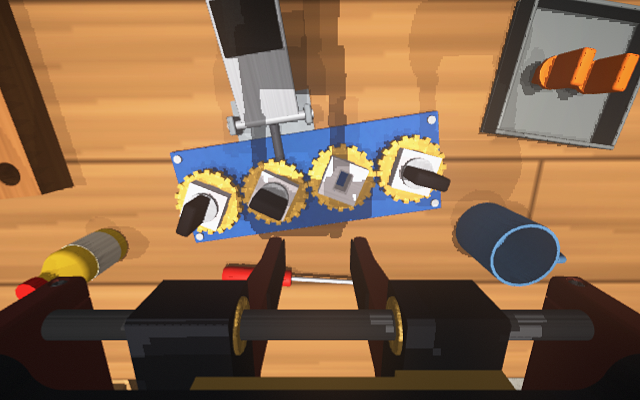

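The view shows spindles in hubs 4 (205,210), 3 (270,200) and 1 (415,175), all upright, and both plugs standing in the tray at (565,70) and (610,70). The grip heights at pressing work out at 0.092, which is flush. The pedal pad is at (0.459,-0.030). Now the pedal, with closed fingers.

```bash
python3 - <<'E'
from meas import *
plan([(.459,-.0296,.2,97),(.459,-.0296,.1,None)])
E
```

```text
at [0.6276 0.0398 0.2525] yaw 89.7 t 38.2
frac [ 0.673 -0.281  0.21 ] turn -0.061 rows>= 5 j6 -101
frac [0.  0.  0.4] turn 0.0 rows>= 3 j6 -101
```

>>> arm_command(moves=[[0.673, -0.281, 0.1, -0.061, 1], [0.673, -0.281, 0.1, -0.061, 1], [0.673, -0.281, 0.1, -0.061, 1], [0.673, -0.281, 0.21, -0.061, 1], [0.673, -0.281, 0.21, -0.061, 1], [0.673, -0.281, 0.21, -0.061, 1], [0.673, -0.281, 0.21, -0.061, 1], [0.673, -0.281, 0.21, -0.061, 1], [0.673, -0.281, 0.21, -0.061, 1]])

```text
time_s: 39.0
ee_pos: [0.4607, -0.0302, 0.202]
eef_rot: [-0.064, 0.998, -0.0, 0.001]
wrist_force: [-0.7, 0.1, -0.2]
gripper_width: 0.0003
grasp_force: 0.0
```

```bash
python3 - <<'E'
from meas import *
from tray import tray
c=cap('top'); hsv=cv2.cvtColor(c['pixels'],cv2.COLOR_RGB2HSV); H,S,V=[hsv[:,:,i].astype(int) for i in range(3)]
for b in blobs(((H<14)&(S>150)&(V>90)).astype(np.uint8)*255,20):
    r=rect(c,b,.06)
    if 250<r[0]<760 and 100<r[1]<500: print('orange',r)
print('tray',tray()); s=ctrl.sense(); print(s['gripper_width'])
plan([(.459,-.0296,.09,97)])
E
```

```text
tray [array([502.3395, 332.3966, 158.122 , 148.9987,  81.9379]), array([711.5032, 286.8076, 128.243 ,  85.0828,  44.0527])]
0.0003090599134208742
at [ 0.4606 -0.0301  0.2016] yaw 97.3 t 39.1
frac [0.006 0.003 0.446] turn 0.003 rows>= 3 j6 -101
```

>>> arm_command(moves=[[0.006, 0.003, 0.15, 0, 1], [0.006, 0.003, 0.3, 0, 1], [0.006, 0.003, 0.44, 0, 1], [0.006, 0.003, 0.44, 0, 1], [0.006, 0.003, 0.44, 0, 1], [0.006, 0.003, 0.44, 0, 1]])

```text
time_s: 39.6
ee_pos: [0.459, -0.0299, 0.0931]
eef_rot: [-0.064, 0.998, -0.0, 0.001]
wrist_force: [-0.1, -0.3, 0.7]
gripper_width: 0.0006
grasp_force: 0.0
```

>>> arm_command(moves=[[0, 0, 0.02, 0, 1], [0, 0, 0.04, 0, 1], [0, 0, 0.06, 0, 1], [0, 0, 0.08, 0, 1], [0, 0, 0.1, 0, 1], [0, 0, 0.12, 0, 1], [0, 0, 0.12, 0, 1], [0, 0, 0.12, 0, 1]])

```text
time_s: 40.27
ee_pos: [0.4579, -0.0304, 0.0626]
eef_rot: [-0.064, 0.998, -0.001, 0.0]
wrist_force: [-6.0, -1.9, 10.0]
gripper_width: 0.0006
grasp_force: 5.0
```

>>> arm_command(moves=[[0, 0, 0.015, 0, 1], [0, 0, 0.03, 0, 1], [0, 0, 0.03, 0, 1], [0, 0, 0.03, 0, 1]])

```text
time_s: 40.6
ee_pos: [0.4577, -0.0305, 0.0557]
eef_rot: [-0.064, 0.998, -0.001, -0.0]
wrist_force: [-8.4, -1.9, 12.9]
gripper_width: 0.0006
grasp_force: 6.4
```

>>> arm_command(moves=[[0, 0, 0.008, 0, 1], [0, 0, 0.012, 0, 1], [0, 0, 0.012, 0, 1]])

```text
time_s: 40.85
ee_pos: [0.4578, -0.0306, 0.0549]
eef_rot: [-0.064, 0.998, -0.001, 0.0]
wrist_force: [-14.6, -0.1, 25.3]
gripper_width: 0.0003
grasp_force: 12.4
```

At the stop: z is 0.055 as expected and the force jumped. I hold for over a second, then let up.

>>> arm_command(moves=[[0, 0, 0, 0, 1], [0, 0, 0, 0, 1], [0, 0, 0, 0, 1], [0, 0, 0, 0, 1], [0, 0, 0, 0, 1], [0, 0, 0, 0, 1], [0, 0, 0, 0, 1], [0, 0, 0, 0, 1], [0, 0, 0, 0, 1], [0, 0, 0, 0, 1]])

```text
time_s: 41.68
ee_pos: [0.4578, -0.0305, 0.0549]
eef_rot: [-0.064, 0.998, -0.001, 0.0]
wrist_force: [-14.1, -1.3, 24.5]
gripper_width: 0.0003
grasp_force: 12.5
```

>>> arm_command(moves=[[0, 0, 0, 0, 1], [0, 0, 0, 0, 1], [0, 0, 0, 0, 1], [0, 0, 0, 0, 1]])

```text
time_s: 42.02
ee_pos: [0.4578, -0.0306, 0.0549]
eef_rot: [-0.064, 0.998, -0.001, 0.0]
wrist_force: [-14.7, -0.7, 25.8]
gripper_width: 0.0006
grasp_force: 12.5
```

>>> arm_command(moves=[[0, 0, -0.03, 0, 1], [0, 0, -0.06, 0, 1], [0, 0, -0.09, 0, 1], [0, 0, -0.12, 0, 1], [0, 0, -0.15, 0, 1], [0, 0, -0.25, 0, 1], [0, 0, -0.4, 0, 1], [0, 0, -0.6, 0, 1], [0, 0, -0.6, 0, 1], [0, 0, -0.6, 0, 1]])

```text
time_s: 42.85
ee_pos: [0.4588, -0.0301, 0.2039]
eef_rot: [-0.064, 0.998, -0.001, 0.003]
wrist_force: [0.4, 0.4, -0.4]
gripper_width: 0.0007
grasp_force: 0.0
```

```bash
python3 - <<'E'
from meas import *
s=ctrl.sense(); print(s['wrist_force'])
plan([(.42,.16,.24,90)])
E
```

```text
[ 0.4232  0.3691 -0.4292]
at [ 0.4588 -0.0301  0.2039] yaw 97.3 t 42.9
frac [ 0.057  0.774 -0.144] turn 0.061 rows>= 5 j6 -69
```

I go back to the earlier viewing pose and compare with the picture taken before the pedal.

```bash
python3 - <<'E'
from meas import *
plan([(.6276,.0398,.2523,89.7)])
E
```

```text
at [ 0.4588 -0.0301  0.2039] yaw 97.3 t 42.9
frac [-0.705  0.192 -0.194] turn 0.063 rows>= 5 j6 -86
```

>>> arm_command(moves=[[-0.1, 0.03, -0.194, 0.063, 1], [-0.705, 0.192, -0.194, 0.063, 1], [-0.705, 0.192, -0.194, 0.063, 1], [-0.705, 0.192, -0.194, 0.063, 1], [-0.705, 0.192, -0.194, 0.063, 1], [-0.705, 0.192, -0.194, 0.063, 1], [-0.705, 0.192, -0.194, 0.063, 1], [-0.705, 0.192, -0.194, 0.063, 1], [-0.705, 0.192, -0.194, 0.063, 1], [-0.705, 0.192, -0.194, 0.063, 1]])

```text
time_s: 43.68
ee_pos: [0.6255, 0.0396, 0.2498]
eef_rot: [0.003, 1.0, -0.0, 0.001]
wrist_force: [-0.4, -0.5, -0.3]
gripper_width: 0.0007
grasp_force: 0.0
```

```bash
python3 - <<'E'
from meas import *
new=cap('wrist','w16'); s=ctrl.sense(); print(s['ee_pos'],yaw(s),s['wrist_force'])
old=cv2.imread('pics/w15.png')[:,:,::-1]
for n,im in [('old',old),('new',new['pixels'])]:
    im=np.ascontiguousarray(im); hsv=cv2.cvtColor(im,cv2.COLOR_RGB2HSV); H,S,V=[hsv[:,:,i].astype(int) for i in range(3)]
    for b in blobs(((H<14)&(S>150)&(V>90)).astype(np.uint8)*255,150):
        u=b.reshape(-1,2).mean(0)
        if u[0]>450: print(n,'orange',u,cv2.contourArea(b))
    for b in blobs(clean((V<80)&(S<140)),400):
        u=b.reshape(-1,2).mean(0)
        if u[1]<230: print(n,'dark',u,rect(new,b,.067))
E
```

```text
[0.6256 0.0396 0.2501] 89.70274355568809 [-0.0456  0.1238  0.5482]
old orange [580.0627  69.7519] 2769.5
old dark [192.303  214.6061] [ 657.2802 -108.8513   58.0186   25.6824  155.4313]
old dark [269.0426 204.0957] [642.8302 -17.6045  40.0362  28.2853  63.7893]
old dark [426.1845 178.301 ] [613.7838 163.6008  55.1579  17.9857  75.1439]
old dark [618.2172 104.9899] [534.0635 358.4579  84.0904  24.8225 171.966 ]
old dark [600.9178  17.0308] [450.4007 315.8058 120.7958  34.3649  67.6966]
old dark [507.2048  64.785 ] [500.1869 233.5776 126.3752  17.253  171.8974]
old dark [246.2297  25.4865] [458.4837 -29.3152  63.2234  50.9403  98.432 ]
new orange [595.8873  71.6163] 2571.5
new dark [191.8431 217.0098] [ 659.7628 -109.9155   58.5154   25.7012  156.3825]
new dark [269.0426 206.0745] [645.2021 -17.7524  40.2389  28.9542  63.4834]
new dark [427.1619 180.3333] [616.1689 164.8602  55.9808  18.5091  74.9971]
new dark [618.5798 109.4255] [538.3463 360.0721  79.2652  26.132  174.1397]
new dark [590.8584  10.6549] [448.0265 308.1687 103.7337  13.2669  81.7749]
new dark [507.9803  67.3311] [500.9745 235.3942 127.9519  17.6421 171.8784]
new dark [245.8717  26.0221] [459.0312 -29.6945  63.7947  51.7603  98.4395]
```

The spindles and the pedal match the earlier picture. The plug blob changed shape, so I check it numerically.

```bash
python3 - <<'E'
from meas import *
for n,im in [('old',cv2.imread('pics/w15.png')),('new',cv2.imread('pics/w16.png'))]:
    hsv=cv2.cvtColor(im,cv2.COLOR_BGR2HSV); H,S,V=[hsv[:,:,i].astype(int) for i in range(3)]
    m=((H<14)&(S>150)&(V>90))
    g=(S<60)
    print(n)
    for y in range(0,150,7): print(''.join('O' if m[y,x] else ('#' if V[y,x]<90 and g[y,x] else ('.' if g[y,x] else ' ')) for x in range(470,640,3)))
c=cap('scene','s2'); hsv=cv2.cvtColor(c['pixels'],cv2.COLOR_RGB2HSV); H,S,V=[hsv[:,:,i].astype(int) for i in range(3)]
print(proj(c,[(.50,.313,.054),(.505,.357,.054)]))
for b in blobs(((H<14)&(S>150)&(V>90)).astype(np.uint8)*255,15):
    x,y,w,h=cv2.boundingRect(b)
    if 400<x<540 and 190<y<300: print('scene orange',x,y,w,h)
E
```

```text
old
                  ####.#############.........            
                #####..############################......
               ######...........#########################
              ######...........................##########
              #####....................................##
             ######...................................###
            # ####...................................####
            # ## ................... OO  O..........#####
           #   #............OOOOOOOOOO    ..... OOOOO   O
              ##......##O   OOOOOOOOO    OOOOOOOOOOO    #
               ....###OO   OOOOOOOOO    OOOOOOOOOOO    ##
         #    ....###OOO OOOOOOOOOOO   OOOOOOOOOOO    ###
             #.....### O OOOOOOOOOOOOOOOOOOOOOOOO   O###.
        #  # ..................#####OOOOOOOOOOOOOOO ###. 
       #  # ..................................########.  
           ..................................########.   
           .................................########.    
     #    .................................########.     
         .................................########. 
[... 856 characters left out ...]
OOO   OOOOOOOOOOO   O##
         #    ...#.### OO OOOOOOOOOOOO OOOOOOOOOOO   O###
             #........##.......##### OOOOOOOOOOOOOOOO###.
           # .................#..#.............########. 
       #    ..................................########.  
           ..................................########.   
          #.................................########.    
     #    .................................########.     
         .................................####### .      
                      ##.................########.       
                                      ##.........        
[[462.3011 233.7189]
 [481.377  239.0526]]
scene orange 472 238 14 18
scene orange 454 232 13 18
```

Nothing moved in the tray, and the pedal pad is back at its rest position. I hand in.

```bash
python3 -c "
from workcell import ctrl
print(ctrl.hand_in())"
```

```text
the job is handed in; nothing more can be done
None
```

The job is handed in but no verdict was returned: both plugs stand in the tray, all three spindles measured flush in hubs 1, 3 and 4 (the fourth was absent), and the pedal was held at its stop for over a second and came back up.

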